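# Unlock the griddle plate and park its locking pin

## Task

Unlock the griddle plate for cleaning: draw the locking pin all the way out of its sloping bore at the end of the griddle and park it in the notch of the little steel stand next to it, well inside the notch, hanging by its collar with the handle up. Do not drop the pin, and leave the turner, cup, dish and jar where they are.

Things in the scene. Friction and masses are not known exactly. Their poses are not given: they have to be found in the camera images.
- griddle: Electric griddle, fixed: black housing, dark steel plate, 260 (x) x 340 (y) x 91 mm high, rocker switch on its -x face. Origin on the ledge under the plate's centre, z up, -x side faces the robot. Beyond its -y end stands the lock clevis: a steel block 60 (down the slope) x 50 x 36 mm sloping 35 deg on two upright cheeks, with a 16 mm through bore in its middle.
- bore_mouth (a point): Centre of the bore's upper mouth, on the clevis's sloping face, 105 mm above the ledge, at (-30, -225) mm in the griddle's x, y. The bore axis, pointing out, is (0, -sin 35, cos 35 deg) in the griddle frame: up and leaning sideways away from the griddle (griddle -y). Axes as the griddle's.
- rack_edge (a point): On the -y edge bar of the wire warming rack over the griddle and clevis, at (-30, -245, 240) mm in the griddle frame. The rack is 8 mm thick; this edge runs along x from -114 to +129 mm, and the rack reaches to y +174 mm, on posts at the far side. It hangs over the clevis, so an upright gripper cannot reach the pin handle; one sloping like the pin can.
- pin: Locking pin, 136 mm long, about 150 g, starts fully home in the bore. Origin at the centre of the collar's underside, on the pin's axis; +z runs up the handle. Steel shank 14 mm diameter (z -70 to 0), collar 36 mm diameter (z 0 to 6), round black silicone handle 24 mm diameter (z 6 to 66 mm). It must rise 72 mm along its axis to leave the bore.
- rest: Pin stand, fixed on the ledge beyond the clevis; place and yaw vary (yaw about 90 deg from the griddle's). Origin on the ledge under the notch, z up. A steel plate 82 (down the slope) x 80 (y) x 12 mm slopes 35 deg, normal (-sin 35, 0, cos 35 deg) in the stand's frame. Its 22 mm wide through notch is open at the -y edge (y -40 mm), closed at y +12. Post under y 29 to 39, foot plate 6 mm.
- notch (a point): Point on the notch's centre line, on the plate's upper face, 105 mm above the ledge and 40 mm in from the notch's open edge; with the pin here its collar lies on the plate. Axes as the stand's: the notch opens towards the stand's -y, which is the side away from the robot.
- turner: Bystander: silicone-handled turner, 280 mm long, lying flat; origin under its middle.
- cup: Bystander: steel cup, 76 mm diameter, 85 mm high; origin under its centre.
- dish: Bystander: white ceramic dish, 150 mm diameter, 35 mm high; origin under its centre.
- jar: Bystander: glass jar with a hinged lid, 88 mm diameter, 119 mm high; origin under its centre.
Not all that is in view belongs to the job. Leave any green or red look-alike of the rest alone. Leave any white look-alike of the pin alone.

How it is judged (in metres and radians):
On the way:
1. the pin is drawn fully out of the bore (distance between pin and bore_mouth above 0.074 m), for 0.1 s.
At the end, for the whole second after the job is handed in: The pin rests in the stand's notch with its handle up: its axis at the collar at least 20 mm in from the notch's open edge and within 10 mm of the notch's centre line, collar within 10 mm of the plate's face, leaning 23 to 47 deg (the plate's slope is 35), at rest and released (y of pin in the frame of notch between -0.02 and 0.01 m and x of pin in the frame of notch between -0.01 and 0.01 m and z of pin in the frame of notch between -0.01 and 0.01 m and angle between pin's own z axis and vertical between 0.4 and 0.82 rad and linear speed of pin below 0.02 m/s); the robot touches nothing.
It fails at once if the pin is dropped to the ledge (height (world z) of pin below 0.06 m).
It fails at once if the turner is moved more than 30 mm (distance of turner from where it was at the start of the episode above 0.03 m).
It fails at once if the cup is moved more than 30 mm (distance of cup from where it was at the start of the episode above 0.03 m).
It fails at once if the dish is moved more than 30 mm (distance of dish from where it was at the start of the episode above 0.03 m).
It fails at once if the jar is moved more than 30 mm (distance of jar from where it was at the start of the episode above 0.03 m).
It also fails if it takes over 48 s, if anything falls off the work surface, if the arm or the gripper's body presses on something with over 40 N, if the wrist force passes 120 N, or if a joint passes its speed limit or range.

## Robot

A 6-joint arm with a two-finger parallel gripper is mounted at the origin on the work surface. World frame = base frame: x ahead of the robot, y to its left, z up, the work surface at z = 0. Lengths are in m, angles in degrees, forces in N, time in s.
With the tool pointing down it reaches from about 0.25 to 0.725 m from the base axis. Payload 9.7 kg.
Tool frame: the origin (TCP) lies on the centre line of the jaws, within the pads' length; the fingertips stand 19 mm ahead of it and the grasp point (between the pads) is the TCP; z points along the fingers, y is the direction in which the jaws open and shut (so a half turn about z gives the same grasp; the last joint's range is limited). The gripper opens to 85 mm and grips with 20 to 120 N. Pads are 22 mm wide; open, the fingers measure 114 mm over their backs; the gripper's body (76 mm by 85 mm) begins 54 mm behind the grasp point. The pads swing forward as they close: fully open they stand 13 mm farther back than shut.
Start: joints at [77.063, 4.979, 10.078, 95.1, 0, 90], TCP at [0.123, 0.536, 0.25] pointing down, gripper open.
Joint ranges: [-179.16, 179.16], [-48.56, 103.87], [-65.8, 70.77], [-126.05, 130.52], [-82.76, 87.17], [-180, 180]. Speed limits (degrees/s): [127.2, 127.2, 147.25, 180, 180, 180].

## Interface

Orientations are given as [roll, pitch, yaw] about the fixed x, y, z axes, in that order (R = Rz(yaw) Ry(pitch) Rx(roll)).
In Python, from workcell import bot gives the robot as it stands.
- The arm moves only by the tool servo_tool, never from a script. Its argument "motion" is a list that holds one entry, the list of rows, each a list of 6 numbers: the shift along the tool's x, y, z in mm, then the turn, a rotation vector about the tool's x, y, z in rad. A call has 1 to 5 rows; each row shifts and turns the commanded pose from where the row before left it, along the tool's axes as they then stand; what a row does not reach is not made up. A row lasts 1/10 s, in which the tool goes at most 50 mm and 8.59 degrees, less where a joint would pass 70% of its speed; a pose out of reach is approached as far as the arm can. A call is refused whole if a number of a shift passes 50 or a number of a turn 0.15, either way. A call with a gripper value outside its range is refused whole. "gripper" is the finger opening in mm, from 0 to 85.4, set as the call begins (left out, the last holds). The fingers move at their own pace and stop on an object; "newtons" is the grip in N (left out, the last holds). Time passes only in rows, so rows that do not move let the fingers close. It gives the time, the measured TCP pose, the force and the opening at its end, in the units of the state.
- bot.get_obs(): the state, without advancing time (a new reading comes with each control period).
- bot.camera(name): name is "scene" or "side" or "wrist"; returns a dict with "color" (400x640x3 uint8, red, green, blue), "fx", "fy", "cx", "cy" (pixels), "R" (3x3) and "t" (3): a world point X has camera coordinates R X + t. Camera axes: x right, y down, z forward; pixel columns grow to the right and rows downward; lengths in m; the calibration is good to about 2 mm. A picture is of the moment at which its call begins. There is no depth.
- bot.job_done(): hands the job in, once; it reports no verdict.
Trained networks look in a picture, given as the dict that the camera call returned (one of the last four; its "shot" number tells which), for a name from the list of things; names that differ only in an ending like _2 or _b are one class to them, and where a whole thing is asked for, a point or a joint stands for the part that bears it (a point fixed in the world has none). Each returns a list of dicts, best first, with "confidence" (0 to 1); they miss things now and then, are a little off and sometimes report something else, mostly with a low value. They report only what shows in the picture. A call takes as long as a camera call. They do not tell look-alikes from the thing itself.
- bot.look_for(picture, label): "rect" ([left, top, width, height] in pixels, round what is visible of it).
The state is a dict: "time": time; "q": joint angles; "qd": joint speeds; "joint_efforts": joint torques, N m; "ee_pos": TCP position; "tcp_rot": TCP orientation; "wrist_force": force on the tool from outside, world axes, zero at the start; "torque": the same for the moment, N m; "opening": finger opening in m.
Only numpy, scipy, OpenCV 4.12 (cv2) and the standard library are available. Lean on these libraries where they do the work, as an engineer would, in place of code of your own. Each camera call takes 0.05 s, during which the arm holds its last target.

## Working session

There is one attempt and no reset: what is moved stays moved. The work goes in short steps, Python scripts to look and compute and a tool call to move; the robot and the scene stay as the last step left them, time stands still between calls to the robot, and variables do not carry over. Pictures are saved under pics/ and viewed, and the job is handed in when it is done.

Besides the shell and the picture viewer there is one more tool, called after ">>>" as a command line: name --argument value ..., lists and objects as JSON in quotes. servo_tool: Moves the arm, as the interface text tells. Its arguments: {"type":"object","properties":{"motion":{"type":"array","items":{"type":"array","items":{"type":"array","items":{"type":"number"}}}},"gripper":{"type":"number"},"newtons":{"type":"number"}},"required":["motion"]}

```bash
ls; mkdir -p pics; cat > h.py <<'E'
import numpy as np,cv2,pickle
from workcell import bot
def snap(n,fn):
    p=bot.camera(n); cv2.imwrite('pics/'+fn+'.png',p['color'][:,:,::-1]); pickle.dump(p,open('pics/'+fn+'.pkl','wb')); return p
def proj(p,X):
    c=np.array(p['R'])@np.array(X)+np.array(p['t']); return np.array([p['fx']*c[0]/c[2]+p['cx'],p['fy']*c[1]/c[2]+p['cy']])
def ray(p,u,v):
    R=np.array(p['R']);t=np.array(p['t']); d=R.T@np.array([(u-p['cx'])/p['fx'],(v-p['cy'])/p['fy'],1]); return -R.T@t,d/np.linalg.norm(d)
def atz(p,u,v,z):
    o,d=ray(p,u,v); return o+d*(z-o[2])/d[2]
E
python3 - <<'E'
from h import *
for n in ['scene','side','wrist']:
    p=snap(n,n+'0'); print(n,p['fx'],p['cx'],p['cy'],(-np.array(p['R']).T@p['t']).round(3),np.array(p['R'])[2].round(3))
    for l in ['griddle','pin','rest','turner','cup','dish','jar']:
        print(l,[(np.round(d['rect']).tolist(),round(d['confidence'],2)) for d in bot.look_for(p,l)][:4])
print(bot.get_obs())
E
```

```text
pics
scene 376.3286201660193 323.672884947685 207.9791317653225 [1.562 0.074 0.804] [-0.837 -0.115 -0.535]
griddle [([350.0, 182.0, 165.0, 113.0], 0.94)]
pin [([390.0, 299.0, 28.0, 35.0], 0.57), ([343.0, 214.0, 22.0, 20.0], 0.49)]
rest [([287.0, 210.0, 28.0, 45.0], 0.95), ([290.0, 252.0, 43.0, 57.0], 0.78), ([305.0, 187.0, 24.0, 40.0], 0.61)]
turner [([371.0, 210.0, 73.0, 13.0], 0.74)]
cup [([199.0, 235.0, 26.0, 35.0], 0.66)]
dish [([231.0, 194.0, 32.0, 24.0], 0.95)]
jar [([206.0, 202.0, 27.0, 34.0], 0.6)]
side 362.16406440737615 323.0784643379363 197.7589901280433 [0.144 0.385 0.852] [ 0.448 -0.465 -0.763]
griddle [([81.0, 152.0, 241.0, 234.0], 0.6)]
pin [([283.0, 200.0, 22.0, 27.0], 0.75), ([188.0, 211.0, 10.0, 34.0], 0.53)]
rest [([256.0, 156.0, 42.0, 48.0], 0.79), ([367.0, 217.0, 43.0, 52.0], 0.74)]
turner [([258.0, 316.0, 109.0, 83.0], 0.9)]
cup [([355.0, 125.0, 24.0, 32.0], 0.88)]
dish [([420.0, 172.0, 50.0, 40.0], 0.73)]
jar [([398.0, 127.0, 34.0, 47.0], 0.59)]
wrist 288.947294558596 325.20663946738557 200.37699117134204 [0.056 0.552 0.375] [ 0.267 -0.061 -0.962]
griddle []
pin []
rest []
turner [([223.0, 318.0, 21.0, 26.0], 0.55)]
cup []
dish []
jar []
{'time': 1.2, 'q': array([7.70619318e+01, 4.97963336e+00, 1.00790145e+01, 9.51000328e+01,
       6.14346594e-04, 9.00015953e+01]), 'qd': array([-0.01139694, -0.01377998,  0.00542921, -0.05224358,  0.02829695,
        0.0018532 ]), 'joint_efforts': array([ 2.94755819e-04, -5.20108545e+01,  4.64854538e+01,  2.23365059e-03,
        5.98741076e-05, -6.28178682e-06]), 'ee_pos': array([0.12314065, 0.53603623, 0.25028428]), 'tcp_rot': array([-1.79999348e+02, -6.14328449e-04,  1.67060336e+02]), 'wrist_force': array([-0.22713741, -0.5747255 , -0.63655867]), 'torque': array([ 0.02616365, -0.01042711, -0.02791592]), 'opening': 0.08523494481562952}
```

View pics/scene0.png

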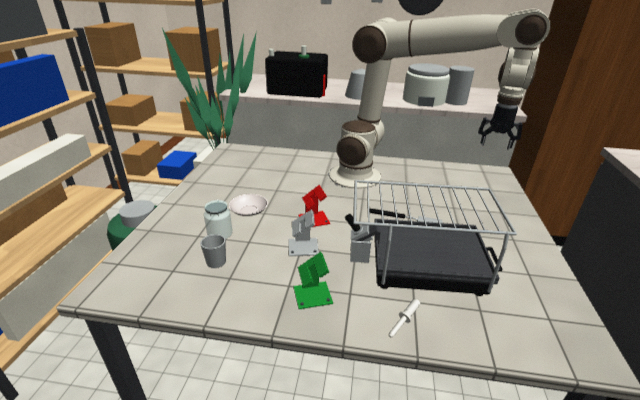

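View pics/side0.png

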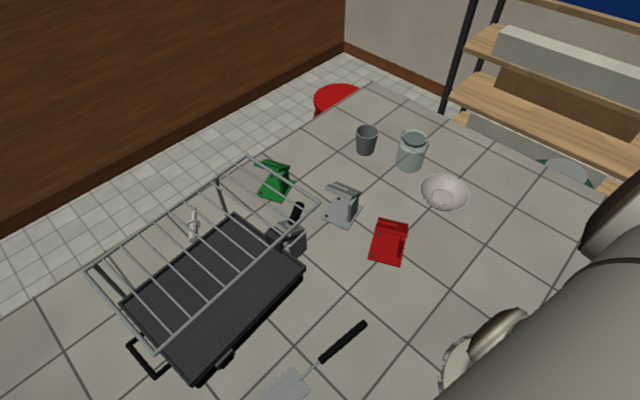

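```bash
python3 - <<'E'
import cv2
a=cv2.imread('pics/scene0.png')[170:345,260:460]; cv2.imwrite('pics/sc_crop.png',cv2.resize(a,None,fx=4,fy=4,interpolation=cv2.INTER_CUBIC)[:600,:800])
a=cv2.imread('pics/side0.png')[120:300,180:420]; cv2.imwrite('pics/si_crop.png',cv2.resize(a,None,fx=3.3,fy=3.3,interpolation=cv2.INTER_CUBIC)[:600,:800])
E
```

```text
(no output)
```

View pics/sc_crop.png

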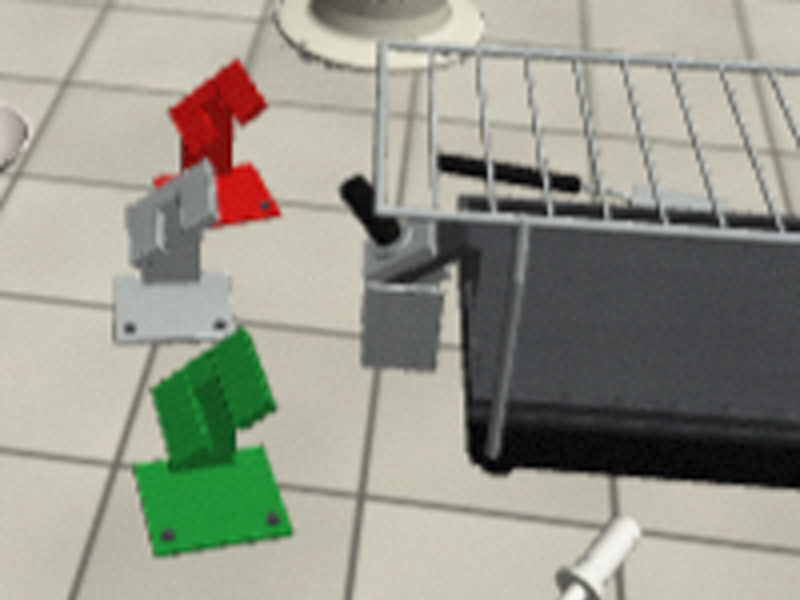

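View pics/si_crop.png

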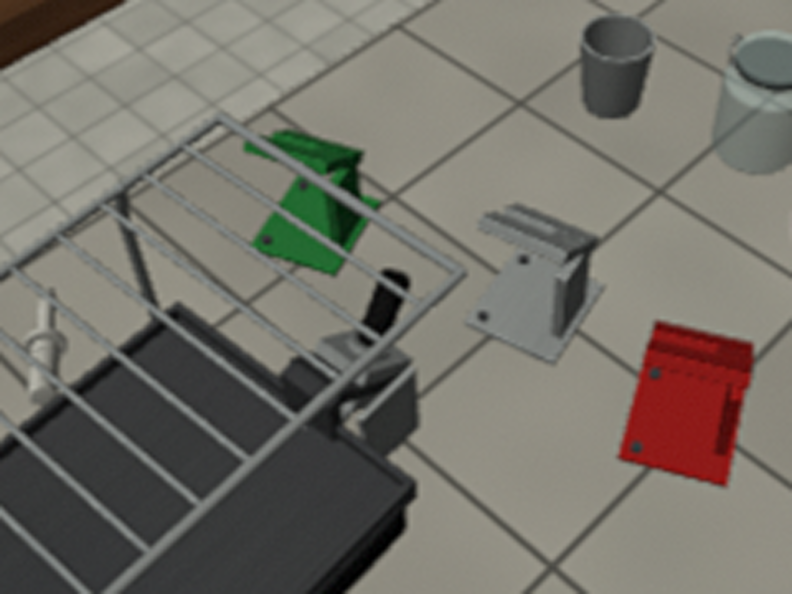

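```bash
python3 - <<'E'
import cv2
def c(n,x0,y0,w,h,f,o):
    a=cv2.imread(f'pics/{n}.png')[y0:y0+h,x0:x0+w]; a=cv2.resize(a,None,fx=f,fy=f,interpolation=cv2.INTER_CUBIC)
    for i in range(0,w,10): cv2.putText(a,str(x0+i),(i*f,10),0,.35,(0,0,255)); cv2.line(a,(i*f,12),(i*f,18),(0,0,255))
    for i in range(0,h,10): cv2.putText(a,str(y0+i),(0,i*f+4),0,.35,(0,0,255)); cv2.line(a,(24,i*f),(30,i*f),(0,0,255))
    cv2.imwrite(f'pics/{o}.png',a)
c('scene0',280,195,80,60,10,'s1'); c('scene0',335,175,60,60,10,'s3'); c('side0',315,160,60,60,10,'s2'); c('side0',270,190,60,60,10,'s4')
E
```

```text
(no output)
```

View pics/s1.png

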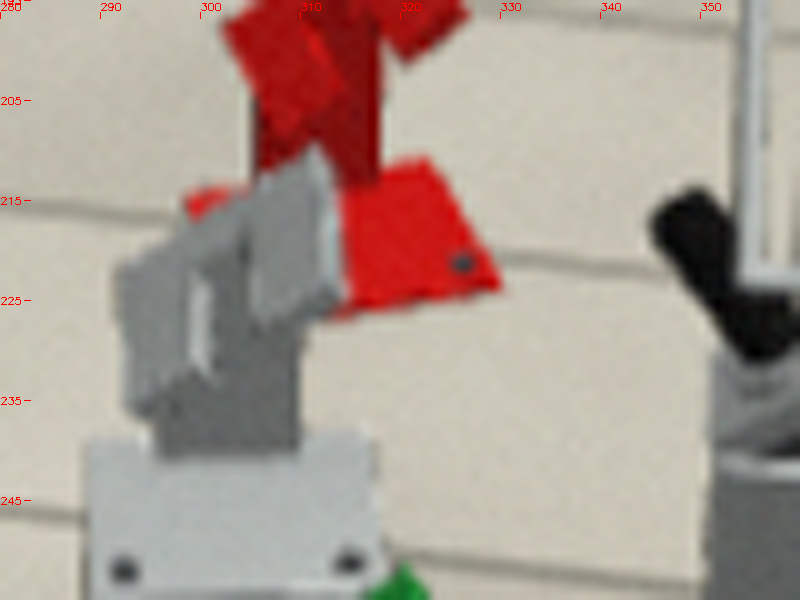

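View pics/s2.png

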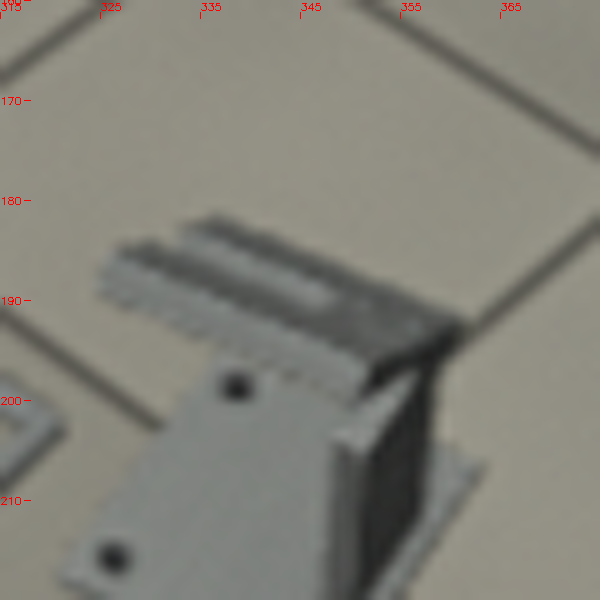

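View pics/s3.png

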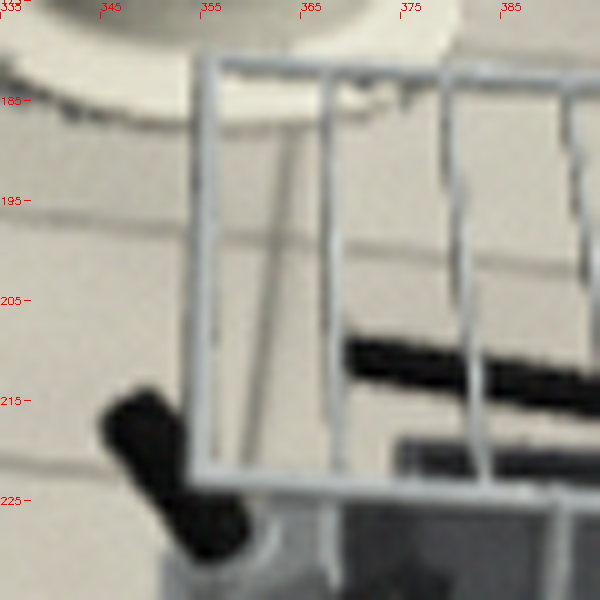

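View pics/s4.png

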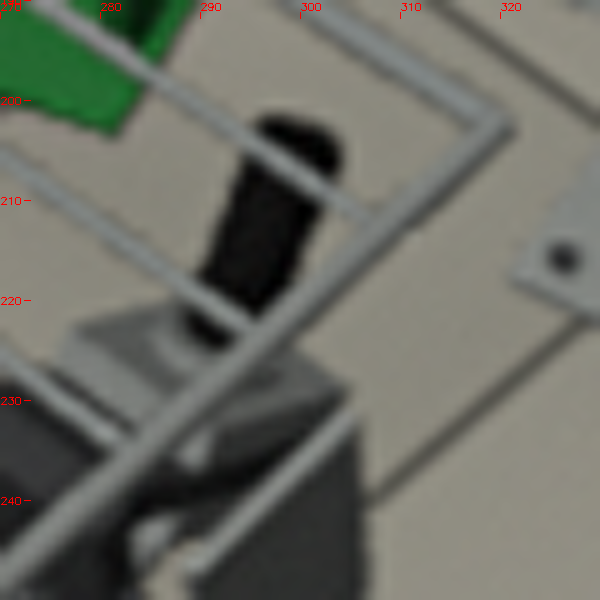

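```bash
cat > fit.py <<'E'
from h import *
from scipy.optimize import least_squares
S=pickle.load(open('pics/scene0.pkl','rb'));D=pickle.load(open('pics/side0.pkl','rb'))
s,c=np.sin(np.radians(35)),np.cos(np.radians(35))
def T(p,X):
    a=p[2]; return np.array([p[0]+np.cos(a)*X[0]-np.sin(a)*X[1],p[1]+np.sin(a)*X[0]+np.cos(a)*X[1],X[2]])
def solve(obs,p0):
    f=lambda p:np.concatenate([proj(C,T(p,X))-np.array(uv) for C,X,uv in obs])
    r=least_squares(f,p0,loss='soft_l1'); print(np.r_[r.x[:2],np.degrees(r.x[2])].round(4)); print(f(r.x).reshape(-1,2).round(1).tolist()); return r.x
z=.24
G=[(S,(-.114,-.245,z),(355.3,181.5)),(S,(.129,-.245,z),(354.7,223)),(S,(-.114,.174,z),(490.5,188.5)),(S,(.129,.174,z),(512,231)),
 (D,(-.114,-.245,z),(320,202.5)),(D,(.129,-.245,z),(248,156.5)),(D,(.129,.174,z),(88,268.5)),(D,(-.114,.174,z),(158,352))]
ba=np.array([0,-s,c]); b0=np.array([-.03,-.225,.105])
top=b0+.066*ba
G2=[(S,top,(347.3,216)),(D,top,(298.5,204.5))]
N=np.array([0,0,.105]);u=np.array([c,0,s]);n=np.array([-s,0,c])
P=lambda a,y,d:N+a*.041*u+np.array([0,y,0])-d*n
Rr=[(S,P(1,.04,0),(311.7,209.5)),(S,P(-1,.04,0),(291.5,221.5)),(S,P(-1,-.04,.012),(293.5,236.5)),
 (D,P(-1,.04,0),(361,192)),(D,P(-1,-.04,0),(337,181.5)),(D,P(1,-.04,0),(327,184.5)),(D,P(1,.04,0),(352,197)),(D,P(1,.04,.012),(350,200)),(D,P(1,-.04,.012),(325,189.5))]
if __name__=='__main__':
    g=solve(G,[.5,.2,0]); 
    for C,X,uv in G2: print('top',proj(C,T(g,X)),uv)
    g=solve(G+G2,g)
    r=solve(Rr,[.6,-.1,np.pi/2])
    print('bore',T(g,b0).round(4),'notch',T(r,N).round(4)); np.save('gr.npy',[g,r])
    for nm,C,(x0,y0,w,h) in [('scene',S,(270,170,100,75)),('side',D,(265,140,110,95))]:
        a=cv2.imread(f'pics/{nm}0.png')[y0:y0+h,x0:x0+w];f=7;a=cv2.resize(a,None,fx=f,fy=f,interpolation=cv2.INTER_CUBIC)
        def L(A,B,col):
            q=[tuple(int(v) for v in (proj(C,X)-[x0,y0]+.5)*f) for X in (A,B)]; cv2.line(a,q[0],q[1],col,1,cv2.LINE_AA)
        for d in (0,.012):
            for i,j in [((1,.04),(1,-.04)),((1,-.04),(-1,-.04)),((-1,-.04),(-1,.04)),((-1,.04),(1,.04))]:
                L(T(r,P(*i,d)),T(r,P(*j,d)),(0,0,255) if d==0 else (255,0,0))
        for e in (1,-1): L(T(r,N+.011*e*u+[0,-.04,0]),T(r,N+.011*e*u+[0,.012,0]),(0,255,255))
        for e in ([.012,0,0],[-.012,0,0],[0,.012*c,.012*s],[0,-.012*c,-.012*s]):
            L(T(g,b0+.006*ba+e),T(g,top+e),(0,255,0))
        L(T(g,b0),T(g,top),(255,0,255)); L(T(g,[-.114,-.245,z]),T(g,[.129,-.245,z]),(0,255,255))
        cv2.imwrite(f'pics/ov_{nm}.png',a)
E
python3 fit.py
```

```text
[0.5935 0.2719 3.686 ]
[[-2.3, -1.6], [-3.6, -0.1], [-3.2, -0.3], [1.7, 3.1], [3.3, -0.7], [0.1, -3.3], [-3.9, 0.2], [-0.6, 2.3]]
top [345.05788171 215.13671038] (347.3, 216)
top [302.15997308 201.58707078] (298.5, 204.5)
[0.594  0.2742 3.6288]
[[-1.5, -1.5], [-2.8, 0.1], [-2.4, -0.1], [2.6, 3.4], [2.5, -0.2], [-0.6, -2.9], [-5.2, 0.7], [-2.1, 3.1], [-1.5, -0.7], [2.9, -2.5]]
[  0.5638  -0.1344 102.762 ]
[[-0.4, -0.6], [-0.1, -0.5], [0.1, 0.9], [1.0, -0.1], [0.4, -0.2], [-1.4, 0.6], [-0.2, -0.3], [0.4, 0.8], [-0.7, -0.4]]
bore [0.5783 0.0477 0.105 ] notch [ 0.5638 -0.1344  0.105 ]
```

```bash
python3 -c "
import cv2,numpy as np
a=cv2.imread('pics/ov_scene.png');b=cv2.imread('pics/ov_side.png');print(a.shape,b.shape)"
```

```text
(525, 700, 3) (665, 770, 3)
```

View pics/ov_scene.png

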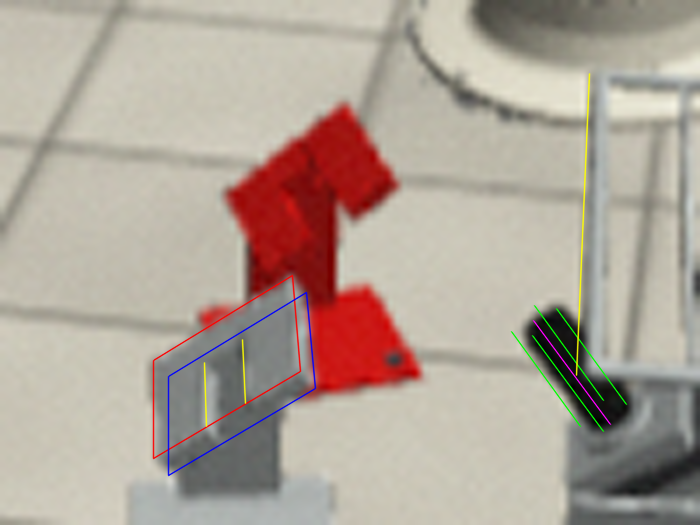

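View pics/ov_side.png

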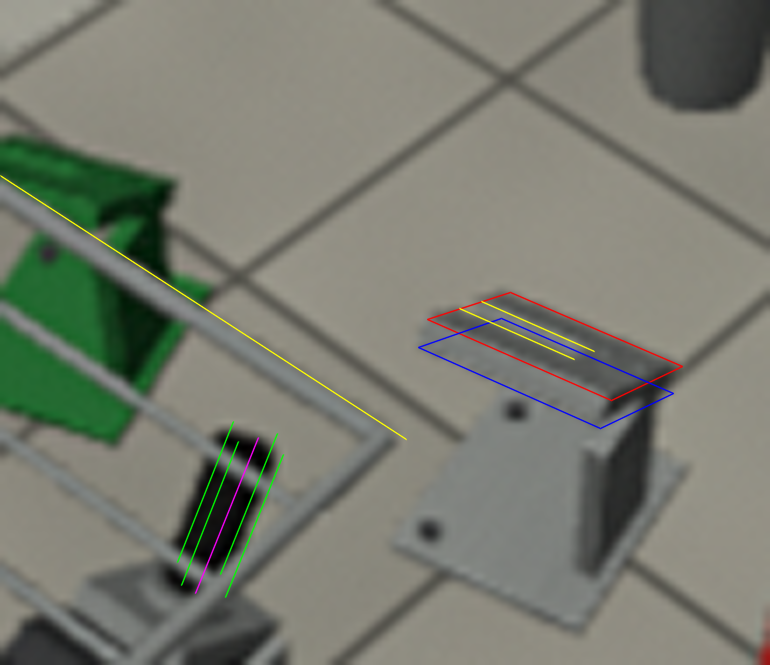

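```bash
python3 - <<'E'
from fit import *
def tri(a,b):
    A=[];B=[]
    for C,uv in ((S,a),(D,b)):
        o,d=ray(C,*uv); M=np.eye(3)-np.outer(d,d); A.append(M);B.append(M@o)
    x=np.linalg.solve(sum(A),sum(B)); return x,[(proj(C,x)-uv).round(1).tolist() for C,uv in((S,a),(D,b))]
for i in range(4): print(G[i][1],*[np.round(q,4) for q in tri(G[i][2],next(g[2] for g in G[4:] if g[1]==G[i][1]))])
print(tri((347.3,216),(298.5,204.5)))
# handle base: scene (355.5,228.5), side (291.5,221.5)
print(tri((355.8,229),(291.2,222)))
E
```

```text
(-0.114, -0.245, 0.24) [0.5003 0.0269 0.2383] [[-0.3 -0.2]
 [-0.4  0.3]]
(0.129, -0.245, 0.24) [0.7314 0.0435 0.2372] [[-0.5 -0.3]
 [-0.5  0.4]]
(-0.114, 0.174, 0.24) [0.4721 0.4409 0.2415] [[-1.9 -0. ]
 [-3.5  1.7]]
(0.129, 0.174, 0.24) [0.7032 0.4493 0.2438] [[-0.5  0. ]
 [-0.8  0.2]]
(array([0.58188824, 0.01685428, 0.15664757]), [[0.6, 0.3], [0.7, -0.5]])
(array([0.58223217, 0.04612508, 0.11139838]), [[0.4, 0.2], [0.5, -0.4]])
```

```bash
python3 - <<'E'
import cv2
def c(n,x0,y0,w,h,f,o):
    a=cv2.imread(f'pics/{n}.png')[y0:y0+h,x0:x0+w]; a=cv2.resize(a,None,fx=f,fy=f,interpolation=cv2.INTER_CUBIC)
    for i in range(0,w,10): cv2.putText(a,str(x0+i),(i*f,10),0,.35,(0,0,255)); cv2.line(a,(i*f,12),(i*f,18),(0,0,255))
    for i in range(0,h,10): cv2.putText(a,str(y0+i),(0,i*f+4),0,.35,(0,0,255)); cv2.line(a,(24,i*f),(30,i*f),(0,0,255))
    cv2.imwrite(f'pics/{o}.png',a)
c('scene0',340,175,180,125,4,'t1'); c('side0',75,145,260,245,3,'t2')
a=cv2.imread('pics/t2.png');cv2.imwrite('pics/t2.png',a[:600])
E
```

```text
(no output)
```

View pics/t1.png

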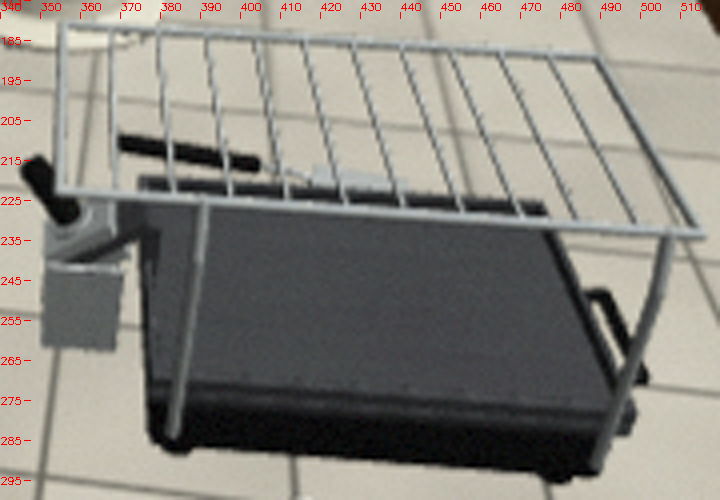

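View pics/t2.png

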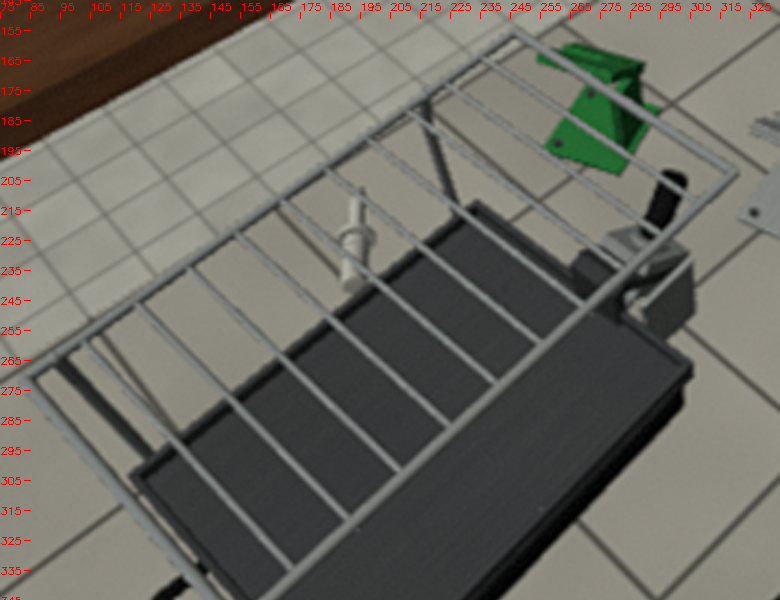

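```bash
cat > plan.py <<'E'
from h import *
from scipy.spatial.transform import Rotation as Ro, Slerp
def Rz(z,y):
    z=np.array(z)/np.linalg.norm(z); y=np.array(y)-np.dot(y,z)*z; y/=np.linalg.norm(y); return np.c_[np.cross(y,z),y,z]
def cur():
    o=bot.get_obs(); return np.array(o['ee_pos']),Ro.from_euler('xyz',o['tcp_rot'],degrees=True).as_matrix(),o
def rows(p1,R1,p2,R2,n):
    sl=Slerp([0,1],Ro.from_matrix([R1,R2])); out=[]; p=p1.copy();R=R1.copy()
    for i in range(1,n+1):
        pt=p1+(p2-p1)*i/n; Rt=sl(i/n).as_matrix()
        d=np.round(R.T@(pt-p)*1000,1); w=np.round(Ro.from_matrix(R.T@Rt).as_rotvec(),3)
        out.append(d.tolist()+w.tolist()); p=p+R@d/1000; R=R@Ro.from_rotvec(w).as_matrix()
    return out
E
python3 - <<'E'
from plan import *
p,R,o=cur()
R2=Ro.from_euler('xyz',[180,0,157],degrees=True).as_matrix()
print(rows(p,R,np.array([.18,.45,.33]),Ro.from_euler('xyz',[180,0,152],degrees=True).as_matrix(),3))
S=pickle.load(open('pics/scene0.pkl','rb'));D=pickle.load(open('pics/side0.pkl','rb'))
print('red base',atz(S,313,217,0),atz(D,388,255,0))
for n,a in [('cup',(212,262)),('jar',(219,233)),('dish',(248,210))]: print(n,atz(S,*a,0))
print(np.load('gr.npy'))
E
```

```text
[[-24.9, -23.7, -26.6, -0.0, -0.0, 0.088], [-26.9, -21.4, -26.5, -0.0, -0.0, 0.087], [-28.6, -19.0, -26.6, -0.0, -0.0, 0.088]]
red base [ 0.37449436 -0.1288687   0.        ] [ 0.37610283 -0.10856926  0.        ]
cup [ 6.92028042e-01 -4.03142253e-01 -1.11022302e-16]
jar [ 0.53834554 -0.44115718  0.        ]
dish [ 0.37315086 -0.38828114  0.        ]
[[ 0.59402383  0.27417578  0.06333436]
 [ 0.56380733 -0.1344266   1.79353566]]
```

>>> servo_tool --motion '[[[-25,-24,-27,0,0,0.087],[-27,-21,-27,0,0,0.087],[-29,-19,-27,0,0,0.087]]]' --gripper 85 --newtons 60

```text
time: 1.5
ee_pos: [0.1809, 0.4489, 0.3321]
tcp_rot: [-180.0, 0.0, 152.0]
wrist_force: [0.3, 0.8, 0.4]
opening: 0.0844
```

```bash
python3 - <<'E'
from plan import *
p,R,o=cur(); print(o['time'],p,o['tcp_rot'],o['q'])
E
```

```text
1.5 [0.18093774 0.44885805 0.33206404] [-1.79975831e+02  7.79135556e-03  1.51951303e+02] [ 6.80481482e+01 -1.35322115e+00  1.28605453e+01  1.04238626e+02
 -5.18029507e-03  9.60968475e+01]
```

```bash
python3 - <<'E'
from plan import *
p,R,o=cur()
W1=np.array([.33,.25,.38]);R1=Ro.from_euler('xyz',[180,0,200],degrees=True).as_matrix()
W2=np.array([.45,-.10,.38]);R2=Ro.from_euler('xyz',[180,0,274],degrees=True).as_matrix()
for r in rows(p,R,W1,R1,7)+rows(W1,R1,W2,R2,11): print(np.round(r[:3]).astype(int).tolist(),np.round(r[3:],3).tolist())
E
```

```text
[-32, -15, -7] [-0.0, -0.0, -0.12]
[-30, -19, -7] [-0.0, -0.0, -0.12]
[-28, -22, -7] [-0.0, -0.0, -0.119]
[-25, -25, -7] [-0.0, -0.0, -0.12]
[-22, -28, -7] [-0.0, -0.0, -0.12]
[-18, -31, -7] [-0.0, -0.0, -0.12]
[-14, -32, -7] [-0.0, -0.0, -0.12]
[1, -34, 0] [0.0, 0.0, -0.117]
[5, -33, 0] [-0.0, 0.0, -0.118]
[8, -32, 0] [-0.0, 0.0, -0.117]
[12, -31, 0] [-0.0, 0.0, -0.118]
[16, -30, 0] [-0.0, 0.0, -0.117]
[19, -28, 0] [-0.0, 0.0, -0.117]
[22, -25, 0] [-0.0, 0.0, -0.118]
[25, -22, 0] [-0.0, 0.0, -0.117]
[28, -19, 0] [-0.0, 0.0, -0.118]
[30, -16, 0] [-0.0, 0.0, -0.117]
[31, -12, 0] [-0.0, 0.0, -0.118]
```

>>> servo_tool --motion '[[[-32,-15,-7,0,0,-0.12],[-30,-19,-7,0,0,-0.12],[-28,-22,-7,0,0,-0.12],[-25,-25,-7,0,0,-0.12],[-22,-28,-7,0,0,-0.12]]]'

```text
time: 2.0
ee_pos: [0.2889, 0.3077, 0.3668]
tcp_rot: [180.0, 0.0, -173.2]
wrist_force: [0.4, 0.6, 0.2]
opening: 0.0852
```

>>> servo_tool --motion '[[[-18,-31,-7,0,0,-0.12],[-14,-32,-7,0,0,-0.12],[1,-34,0,0,0,-0.118],[5,-33,0,0,0,-0.118],[8,-32,0,0,0,-0.118]]]'

```text
time: 2.5
ee_pos: [0.3635, 0.156, 0.3805]
tcp_rot: [-180.0, 0.0, -139.2]
wrist_force: [0.7, 0.7, 0.4]
opening: 0.0852
```

>>> servo_tool --motion '[[[12,-31,0,0,0,-0.118],[16,-30,0,0,0,-0.118],[19,-28,0,0,0,-0.118],[22,-25,0,0,0,-0.118],[25,-22,0,0,0,-0.118]]]'

```text
time: 3.0
ee_pos: [0.419, -0.0023, 0.3804]
tcp_rot: [-180.0, 0.0, -105.4]
wrist_force: [0.2, -0.3, -0.1]
opening: 0.0852
```

>>> servo_tool --motion '[[[28,-19,0,0,0,-0.118],[30,-16,0,0,0,-0.118],[31,-12,0,0,0,-0.118]]]'

```text
time: 3.3
ee_pos: [0.4518, -0.098, 0.3804]
tcp_rot: [-180.0, -0.0, -85.1]
wrist_force: [0.7, 0.5, -0.6]
opening: 0.0853
```

```bash
python3 - <<'E'
from plan import *
p,R,o=cur(); print(o['time'],p,o['tcp_rot'],o['q'])
yg=np.radians(3.8); a=np.array([.5736*np.sin(yg),-.5736*np.cos(yg),.8192]); ex=np.array([np.cos(yg),np.sin(yg),0])
Rp=Rz(-a,-ex); b=np.array([.579,.0475,.105]); W3=b+.17*a
print(W3)
for r in rows(p,R,W3,Rp,7): print(np.round(r[:3]).astype(int).tolist(),np.round(r[3:],3).tolist())
E
```

```text
3.3 [ 0.45175453 -0.09801224  0.3804057 ] [-1.79976008e+02 -5.48071944e-03 -8.51290959e+01] [-1.22421716e+01 -1.81687105e+00  1.81172980e+01  1.09909626e+02
  1.82184385e-03 -1.07113076e+02]
[ 0.5854625  -0.04979762  0.244264  ]
[-5, -20, 20] [0.001, -0.087, 0.003]
[-4, -20, 20] [0.0, -0.088, 0.002]
[-2, -20, 20] [0.001, -0.087, 0.003]
[0, -20, 20] [0.001, -0.087, 0.002]
[2, -20, 20] [0.001, -0.087, 0.003]
[3, -20, 20] [0.001, -0.088, 0.003]
[5, -20, 20] [0.0, -0.087, 0.002]
```

>>> servo_tool --motion '[[[-5,-20,20,0,-0.087,0.003],[-4,-20,20,0,-0.088,0.002],[-2,-20,20,0.001,-0.087,0.003],[0,-20,20,0.001,-0.087,0.002],[2,-20,20,0.001,-0.087,0.003]]]'

```text
time: 3.8
ee_pos: [0.5501, -0.0627, 0.2821]
tcp_rot: [-179.9, 25.2, -86.2]
wrist_force: [0.1, -0.1, -0.1]
opening: 0.085
```

>>> servo_tool --motion '[[[3,-20,20,0.001,-0.088,0.003],[5,-20,20,0,-0.087,0.002],[0,0,0,0,0,0]]]'

```text
time: 4.1
ee_pos: [0.589, -0.0492, 0.2374]
tcp_rot: [179.3, 35.3, -86.9]
wrist_force: [-0.5, 0.6, -0.6]
opening: 0.085
```

```bash
python3 - <<'E'
from plan import *
p,R,o=cur(); print(o['time'],p,o['tcp_rot'],o['q'])
for n in ['wrist','scene','side']: 
    q=snap(n,n+'1')
E
```

```text
4.1 [ 0.58900405 -0.04917062  0.23741569] [179.34024176  35.28070272 -86.86042661] [ -18.62712368   21.45987865   22.18773456  106.12935534   32.14721081
 -116.43888651]
```

View pics/wrist1.png

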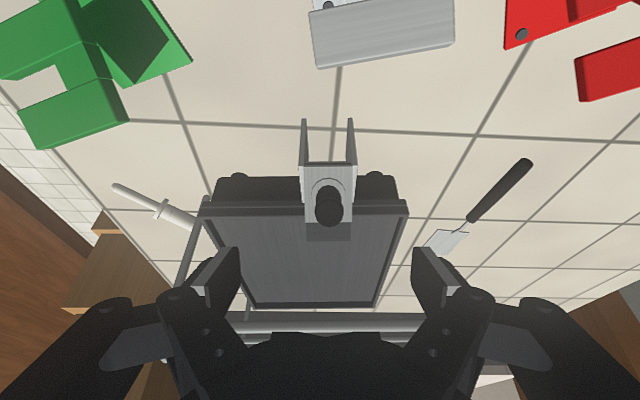

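View pics/scene1.png

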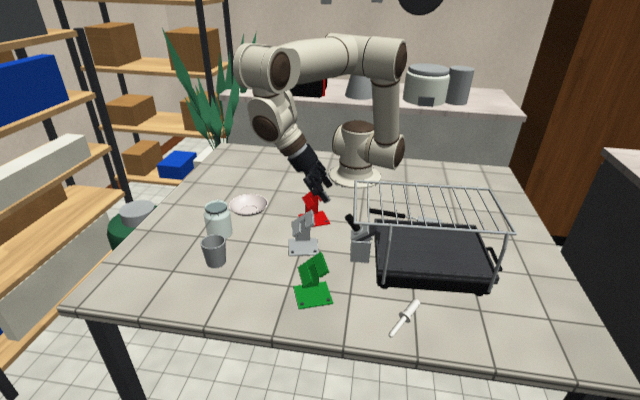

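```bash
python3 - <<'E'
from plan import *
q=pickle.load(open('pics/wrist1.pkl','rb'))
yg=np.radians(3.8); a=np.array([.5736*np.sin(yg),-.5736*np.cos(yg),.8192]); ex=np.array([np.cos(yg),np.sin(yg),0]);b=np.array([.579,.0475,.105])
x0,y0,w,h,f=270,110,120,130,6
im=cv2.resize(q['color'][y0:y0+h,x0:x0+w,::-1],None,fx=f,fy=f,interpolation=cv2.INTER_CUBIC)
P=lambda X:tuple(int(v) for v in (proj(q,X)-[x0,y0]+.5)*f)
e2=np.cross(a,ex)
for hh,r,col in [(.066,.012,(0,255,0)),(.006,.018,(0,255,255)),(.0,.018,(0,128,255)),(.006,.012,(0,255,0))]:
    pts=[P(b+hh*a+r*(np.cos(t)*ex+np.sin(t)*e2)) for t in np.linspace(0,6.28,30)]
    cv2.polylines(im,[np.array(pts)],True,col,1,cv2.LINE_AA)
cv2.line(im,P(b),P(b+.066*a),(255,0,255))
print(proj(q,b),proj(q,b+.066*a), 'cam',-np.array(q['R']).T@q['t'])
for i in range(0,w,10): cv2.putText(im,str(x0+i),(i*f,10),0,.35,(0,0,255))
for i in range(0,h,10): cv2.putText(im,str(y0+i),(0,i*f+4),0,.35,(0,0,255))
cv2.imwrite('pics/w1c.png',im[:,:][180:780])
E
```

```text
[328.78696204 190.31873946] [330.06340683 210.28392208] cam [ 0.59798812 -0.17609164  0.29917593]
```

View pics/w1c.png

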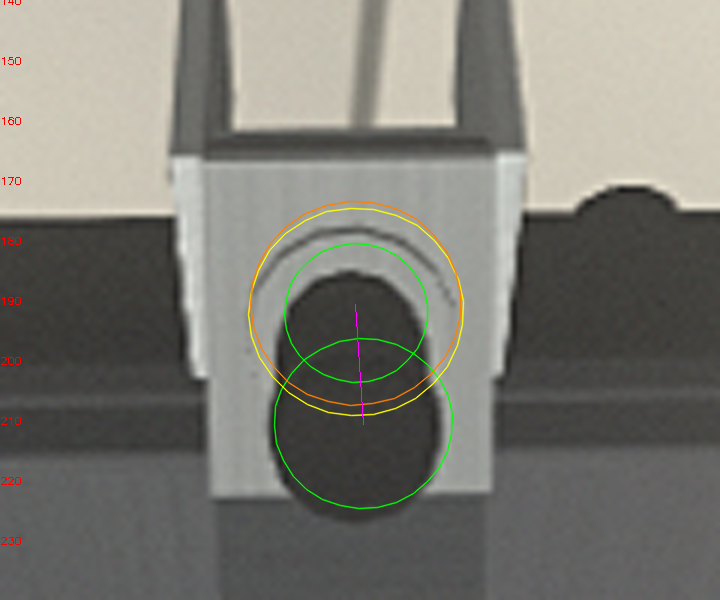

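```bash
python3 - <<'E'
from plan import *
from scipy.optimize import least_squares
W=pickle.load(open('pics/wrist1.pkl','rb'));S=pickle.load(open('pics/scene0.pkl','rb'));D=pickle.load(open('pics/side0.pkl','rb'))
print(np.array(W['R']).round(3))
p,R,o=cur()
def ext(C,c0,a,r,dirn):  # extreme px of circle in given image direction
    e1=np.cross(a,[0,1,0.3]);e1/=np.linalg.norm(e1);e2=np.cross(a,e1)
    P=np.array([proj(C,c0+r*(np.cos(t)*e1+np.sin(t)*e2)) for t in np.linspace(0,6.283,180)])
    return (P@np.array(dirn)).max()
def f(v,full=False):
    b=np.array([v[0],v[1],v[2]]);yg=v[3];a=np.array([.5736*np.sin(yg),-.5736*np.cos(yg),.8192])
    t=b+.066*a; 
    px=lambda c:c/6-.5
    r=[-ext(W,t,a,.012,(-1,0))-(270+px(269)), ext(W,t,a,.012,(1,0))-(270+px(442)), ext(W,t,a,.012,(0,1))-(110+px(180+522-180+0)),
       -ext(W,b+.006*a,a,.012,(0,-1))-(110+px(271)), -ext(W,b,a,.018,(0,-1))-(110+px(227)),
       -ext(W,b,a,.018,(-1,0))-(270+px(248)), ext(W,b,a,.018,(1,0))-(270+px(460))]
    r=np.array(r)
    s=np.concatenate([proj(S,t)-(347.3,216),proj(D,t)-(298.5,204.5),proj(S,b+.006*a)-(355.8,229),proj(D,b+.006*a)-(291.2,222)])
    pr=[(v[2]-.105)/.001,(np.degrees(v[3])-3.9)/1.5]
    return np.r_[r,s,pr]
# note crop was [180:780], so displayed y = full y-180
def g(v):
    r=f(v); r[2]-=180/6; r[3]-=180/6; r[4]-=180/6; return r
s=least_squares(g,[.579,.0475,.105,.066],loss='soft_l1')
print(s.x[:3],np.degrees(s.x[3]));print(s.fun.round(1))
print(g([.579,.0475,.105,.066]).round(1))
E
```

```text
[[-0.998 -0.061  0.008]
 [-0.032  0.627  0.778]
 [-0.053  0.777 -0.628]]
[0.57920262 0.05331429 0.10487431] 4.366760260320949
[-0.1  0.3  1.5 -0.8 -0.4  0.1 -0.7  0.2 -0.3  0.9 -1.5  1.6  0.3  0.2
  1.5 -0.1  0.3]
[ 0.9  1.8 -2.3 -4.6 -4.3  0.4  0.2 -1.6 -0.6  2.8 -2.7 -0.2 -0.   1.9
  0.2  0.  -0.1]
```

```bash
cat > tgt.py <<'E'
from plan import *
yg=np.radians(4.2); a=np.array([.5736*np.sin(yg),-.5736*np.cos(yg),.8192]); ex=np.array([np.cos(yg),np.sin(yg),0])
Rp=Rz(-a,-ex); b=np.array([.5793,.0525,.105])
def pr(rs):
    for r in rs: print(np.round(r[:3],1).tolist(),np.round(r[3:],3).tolist())
E
python3 - <<'E'
from tgt import *
p,R,o=cur()
print(b+.044*a)
A=b+.14*a
pr(rows(p,R,A,Rp,2)+rows(A,Rp,b+.044*a,Rp,4))
E
```

```text
[0.58114841 0.02732938 0.1410448 ]
[-1.8, 0.8, 16.2] [-0.003, -0.001, -0.005]
[-1.7, 0.8, 16.2] [-0.002, -0.001, -0.005]
[-0.0, 0.0, 24.0] [-0.0, -0.0, -0.0]
[0.0, 0.0, 24.0] [-0.0, -0.0, -0.0]
[0.0, -0.0, 24.0] [-0.0, -0.0, -0.0]
[0.0, -0.0, 24.0] [-0.0, -0.0, -0.0]
```

>>> servo_tool --motion '[[[-1.8,0.8,16,-0.003,-0.001,-0.005],[-1.7,0.8,16,-0.002,-0.001,-0.005],[0,0,24,0,0,0],[0,0,24,0,0,0]]]'

```text
time: 4.65
ee_pos: [0.5834, 0.0002, 0.1823]
tcp_rot: [-179.7, 35.0, -85.6]
wrist_force: [0.3, -0.2, -0.7]
opening: 0.0853
```

```bash
python3 - <<'E'
from tgt import *
p,R,o=cur(); print(p,o['wrist_force'],o['tcp_rot'])
snap('wrist','wrist2')
pr(rows(p,R,b+.044*a,Rp,3))
E
```

```text
[5.83409924e-01 2.22667767e-04 1.82266551e-01] [ 0.34050017 -0.21728485 -0.66658263] [-179.66631905   34.95867899  -85.61264539]
[0.4, 0.2, 16.5] [-0.001, -0.0, 0.001]
[0.5, 0.1, 16.4] [-0.002, -0.0, 0.001]
[0.4, 0.1, 16.5] [-0.001, -0.001, 0.001]
```

View pics/wrist2.png

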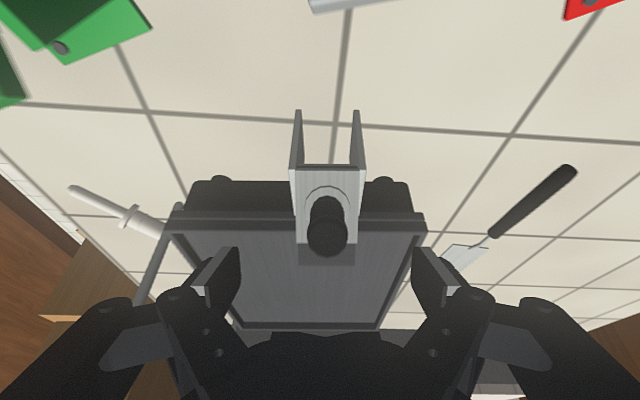

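>>> servo_tool --motion '[[[0.4,0.2,17,-0.001,0,0.001],[0.4,0.1,16,-0.001,0,0.001],[0.4,0.1,16,-0.001,0,0.001],[0,0,0,0,0,0]]]'

```text
time: 5.1
ee_pos: [0.5804, 0.0276, 0.1401]
tcp_rot: [179.8, 35.1, -85.9]
wrist_force: [0.3, 0.9, -0.2]
opening: 0.085
```

```bash
python3 - <<'E'
from tgt import *
p,R,o=cur(); print(p,o['wrist_force'],o['tcp_rot'])
snap('wrist','wrist3')
d=R.T@(p-b); print('tool-frame offset from bore',d, (p-b)@a)
E
```

```text
[0.58039644 0.02755305 0.14011438] [ 0.33187811  0.90982367 -0.15672622] [179.7799122   35.05484244 -85.9056663 ]
tool-frame offset from bore [ 0.0002653   0.00085302 -0.0430787 ] 0.043082901244078035
```

View pics/wrist3.png

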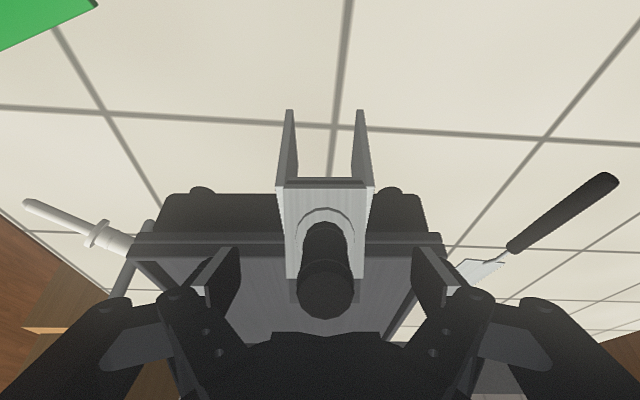

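>>> servo_tool --motion '[[[0,0,0,0,0,0],[0,0,0,0,0,0],[0,0,0,0,0,0],[0,0,0,0,0,0],[0,0,0,0,0,0]]]' --gripper 10 --newtons 60

```text
time: 5.65
ee_pos: [0.5811, 0.0266, 0.1395]
tcp_rot: [179.7, 35.1, -86.0]
wrist_force: [-1.2, -3.8, 3.2]
opening: 0.023
```

>>> servo_tool --motion '[[[0,0,0,0,0,0],[0,0,0,0,0,0],[0,0,0,0,0,0],[0,0,0,0,0,0],[0,0,0,0,0,0]]]'

```text
time: 6.15
ee_pos: [0.5811, 0.0266, 0.1395]
tcp_rot: [179.7, 35.1, -86.0]
wrist_force: [-2.2, -5.1, 5.0]
opening: 0.0227
```

```bash
python3 - <<'E'
from tgt import *
p,R,o=cur(); print(o['time'],p,o['wrist_force'],o['torque'],o['tcp_rot'],o['opening'])
snap('wrist','wrist4')
E
```

```text
6.15 [0.58108008 0.02663205 0.13953949] [-2.18967759 -5.05380279  5.03432035] [-0.68334211  0.26772305  0.22730824] [179.74946787  35.09793628 -86.01578591] 0.02270778425194094
```

View pics/wrist4.png

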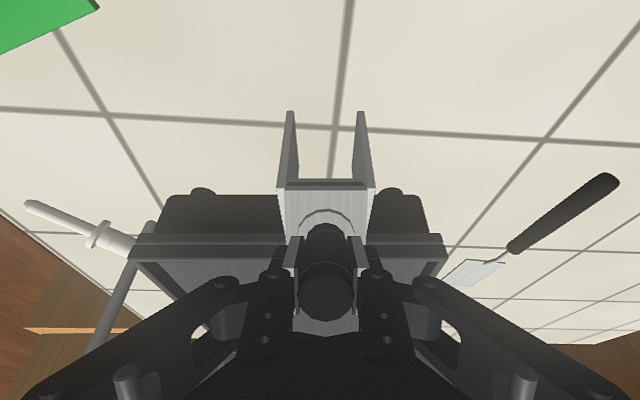

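>>> servo_tool --motion '[[[0,0,-2,0,0,0],[0,0,-3,0,0,0],[0,0,-5,0,0,0],[0,0,-5,0,0,0]]]'

```text
time: 6.6
ee_pos: [0.5816, 0.0182, 0.1515]
tcp_rot: [179.7, 35.1, -86.0]
wrist_force: [0.2, 0.8, -2.4]
opening: 0.0226
```

```bash
python3 - <<'E'
from tgt import *
p,R,o=cur(); print(o['time'],p,o['wrist_force'],o['torque'],o['tcp_rot'],o['opening'],(p-b)@a,(R.T@(p-b)))
snap('wrist','wrist5')
E
```

```text
6.6 [0.581634   0.01823462 0.15149504] [ 0.17005567  0.75458147 -2.37173026] [-0.64566337 -0.15555912 -0.03109804] [179.69437649  35.12527786 -86.00965025] 0.022610108684701733 0.05778862425514382 [ 0.00133875  0.00036438 -0.05778778]
```

View pics/wrist5.png

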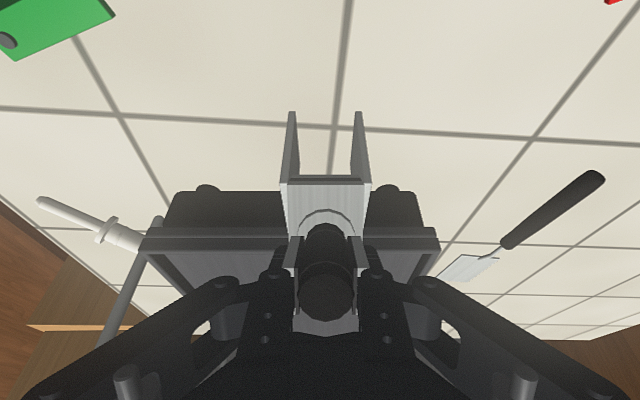

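>>> servo_tool --motion '[[[0,0,-10,0,0,0],[0,0,-12,0,0,0],[0,0,-12,0,0,0],[0,0,-12,0,0,0],[0,0,-10,0,0,0]]]'

```text
time: 7.15
ee_pos: [0.5844, -0.0147, 0.1984]
tcp_rot: [179.8, 35.1, -86.0]
wrist_force: [-0.6, -0.3, -1.7]
opening: 0.0227
```

>>> servo_tool --motion '[[[0,0,-10,0,0,0],[0,0,-10,0,0,0],[0,0,-10,0,0,0],[0,0,0,0,0,0]]]'

```text
time: 7.55
ee_pos: [0.5859, -0.0318, 0.2229]
tcp_rot: [179.8, 35.1, -86.0]
wrist_force: [0.1, 0.1, -2.5]
opening: 0.0226
```

```bash
python3 - <<'E'
from tgt import *
p,R,o=cur(); print(o['time'],p,o['wrist_force'],o['torque'],o['tcp_rot'],o['opening'],(p-b)@a,(R.T@(p-b)))
snap('wrist','wrist6');snap('scene','scene6');snap('side','side6')
E
```

```text
7.55 [ 0.58592528 -0.03177574  0.22290496] [ 0.12066187  0.05241172 -2.49422764] [-0.79587889 -0.10553884  0.01070744] [179.81416676  35.09332639 -85.99722571] 0.022616462443823294 0.14507681101313127 [ 0.00138128 -0.00025574 -0.14507205]
```

View pics/wrist6.png

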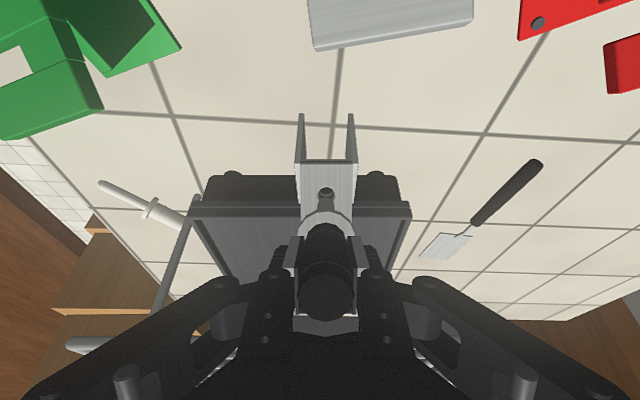

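View pics/scene6.png

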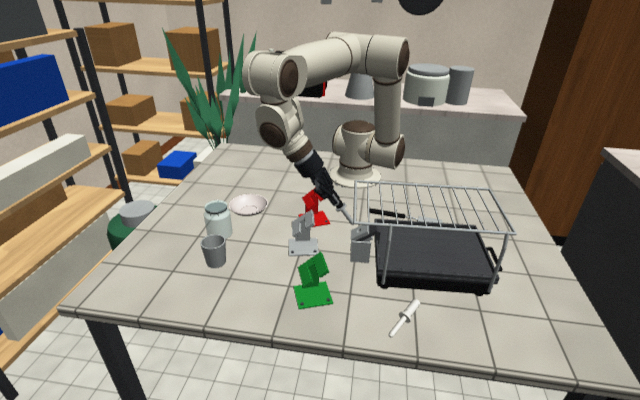

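View pics/side6.png

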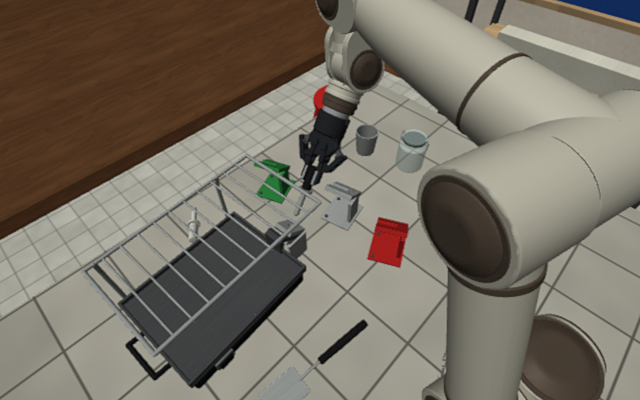

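```bash
cat >> tgt.py <<'E'
G,Rs=np.load('gr.npy'); yr=Rs[2]; N=np.array([Rs[0],Rs[1],.105]); s35,c35=.5736,.8192
nr=np.array([-s35*np.cos(yr),-s35*np.sin(yr),c35]); op=np.array([np.sin(yr),-np.cos(yr),0]); ur=np.array([c35*np.cos(yr),c35*np.sin(yr),s35])
Rn=Rz(-nr,-op); Nt=N+.005*op; g=.0425
E
python3 - <<'E'
from tgt import *
p,R,o=cur(); print(nr,op,ur)
A=np.array([.585,-.11,.28]);  B=Nt+(g+.105)*nr; print(B)
Rm=Slerp([0,1],Ro.from_matrix([R,Rn]))(.5).as_matrix()
pr(rows(p,R,A,Rm,4)+rows(A,Rm,B,Rn,6))
E
```

```text
[ 0.12670945 -0.55942978  0.8192    ] [0.97529598 0.22090211 0.        ] [-0.18096301  0.79896247  0.5736    ]
[ 0.58737345 -0.21583798  0.225832  ]
[7.7, 1.6, -23.3] [-0.01, 0.0, -0.016]
[7.7, 2.0, -23.3] [-0.011, 0.001, -0.015]
[7.6, 2.3, -23.3] [-0.01, -0.0, -0.016]
[7.6, 2.7, -23.3] [-0.01, 0.0, -0.016]
[19.5, 2.2, -2.7] [-0.007, 0.0, -0.01]
[19.5, 2.4, -2.6] [-0.007, 0.0, -0.011]
[19.5, 2.6, -2.6] [-0.007, 0.001, -0.01]
[19.4, 2.9, -2.6] [-0.007, -0.0, -0.011]
[19.4, 3.0, -2.6] [-0.006, 0.0, -0.01]
[19.4, 3.3, -2.6] [-0.007, 0.0, -0.011]
```

>>> servo_tool --motion '[[[8,2,-23,-0.01,0,-0.016],[8,2,-23,-0.01,0,-0.016],[8,2,-23,-0.01,0,-0.016],[8,3,-23,-0.01,0,-0.016]]]'

```text
time: 8.1
ee_pos: [0.5845, -0.1109, 0.2787]
tcp_rot: [180.0, 35.2, -81.5]
wrist_force: [0.6, 0.6, -2.7]
opening: 0.0226
```

>>> servo_tool --motion '[[[19,2,-2.6,-0.007,0,-0.01],[19,2,-2.6,-0.007,0,-0.01],[20,3,-2.6,-0.007,0,-0.01],[19,3,-2.6,-0.007,0,-0.011],[19,3,-2.6,-0.007,0,-0.011]]]'

```text
time: 8.6
ee_pos: [0.5866, -0.1979, 0.2331]
tcp_rot: [-179.9, 35.2, -77.9]
wrist_force: [0.1, -0.1, -0.9]
opening: 0.023
```

```bash
python3 - <<'E'
from tgt import *
p,R,o=cur(); print(o['time'],p,o['wrist_force'],o['tcp_rot'])
B=Nt+(g+.105)*nr; pr(rows(p,R,B,Rn,1))
E
```

```text
8.6 [ 0.58663169 -0.19789363  0.23305601] [ 0.07893821 -0.07112077 -0.90280249] [-179.93805372   35.16557953  -77.85351049]
[18.6, 3.0, -4.3] [-0.007, 0.003, -0.009]
```

>>> servo_tool --motion '[[[18.5,3,-4.3,-0.007,0.003,-0.009],[0,0,0,0,0,0],[0,0,0,0,0,0]]]'

```text
time: 8.9
ee_pos: [0.5875, -0.2151, 0.2262]
tcp_rot: [-180.0, 35.0, -77.3]
wrist_force: [-0.3, 0.4, -1.3]
opening: 0.0228
```

```bash
python3 - <<'E'
from tgt import *
p,R,o=cur(); print(o['time'],p,o['wrist_force'],o['tcp_rot'])
B=Nt+(g+.105)*nr; pr(rows(p,R,B,Rn,1))
q=snap('wrist','wrist7');S=snap('scene','scene7');D=snap('side','side7')
def ov(C,nm,x0,y0,w,h,f):
    im=cv2.resize(C['color'][y0:y0+h,x0:x0+w,::-1],None,fx=f,fy=f,interpolation=cv2.INTER_CUBIC)
    P=lambda X:tuple(int(v) for v in (proj(C,X)-[x0,y0]+.5)*f)
    y_=-op
    for d,col in((0,(0,0,255)),(.012,(255,0,0))):
        pts=[P(N+i*.041*ur+j*.04*y_-d*nr) for i,j in((1,1),(1,-1),(-1,-1),(-1,1))]; cv2.polylines(im,[np.array(pts)],True,col,1,cv2.LINE_AA)
    for e in(1,-1): cv2.line(im,P(N+e*.011*ur-.04*y_),P(N+e*.011*ur+.012*y_),(0,255,255))
    za=-R[:,2]
    cv2.line(im,P(p-.0425*za),P(p-.1125*za),(255,0,255)); 
    cv2.imwrite('pics/'+nm+'.png',im)
ov(q,'o7w',0,0,640,400,1); ov(S,'o7s',270,175,80,65,8); ov(D,'o7d',300,140,90,80,7)
E
```

```text
8.9 [ 0.58748134 -0.21513937  0.22624941] [-0.31462645  0.43672475 -1.34630306] [-179.9928212    35.01509791  -77.31494182]
[0.8, 0.3, -0.0] [-0.001, 0.0, -0.001]
```

View pics/o7w.png

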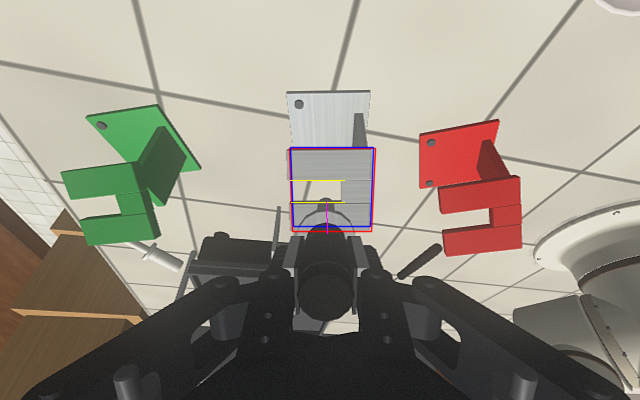

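View pics/o7s.png

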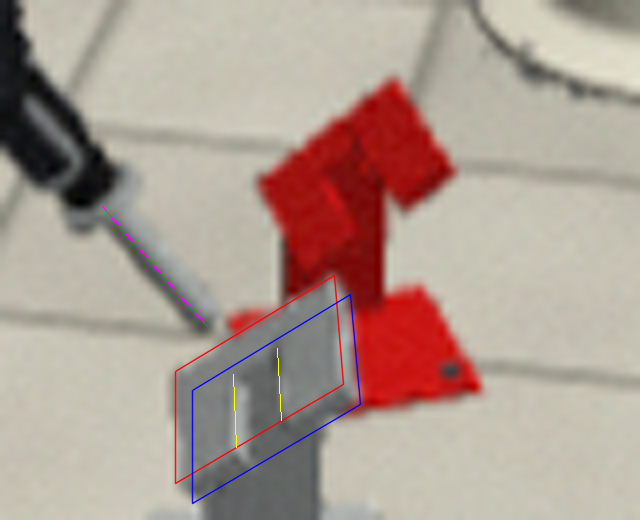

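View pics/o7d.png

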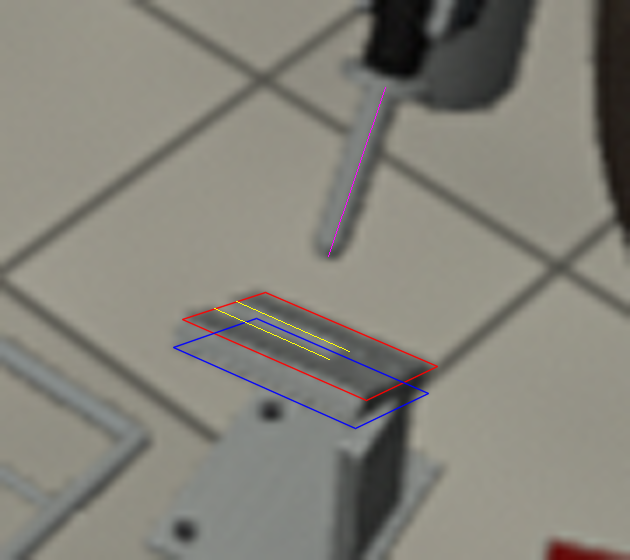

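```bash
python3 - <<'E'
import cv2
for n,a in(('o7w','z1'),('wrist7','z2')):
    im=cv2.imread(f'pics/{n}.png')[130:245,265:400]; cv2.imwrite(f'pics/{a}.png',cv2.resize(im,None,fx=5,fy=5,interpolation=cv2.INTER_CUBIC))
E
```

```text
(no output)
```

View pics/z1.png

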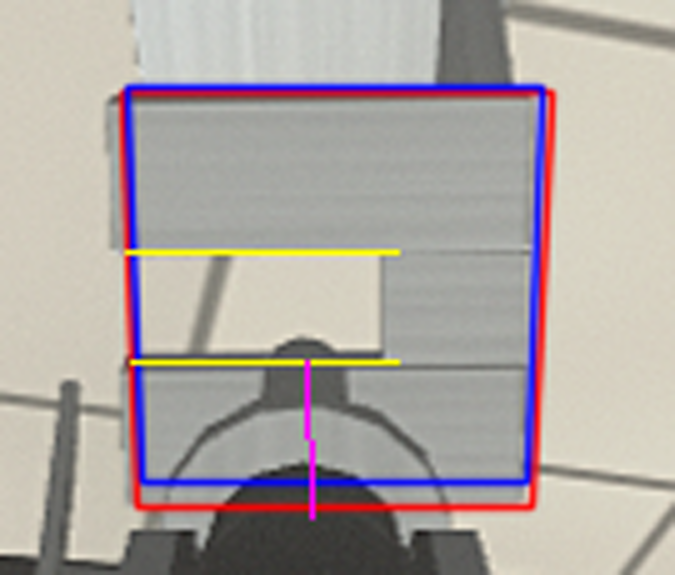

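View pics/z2.png

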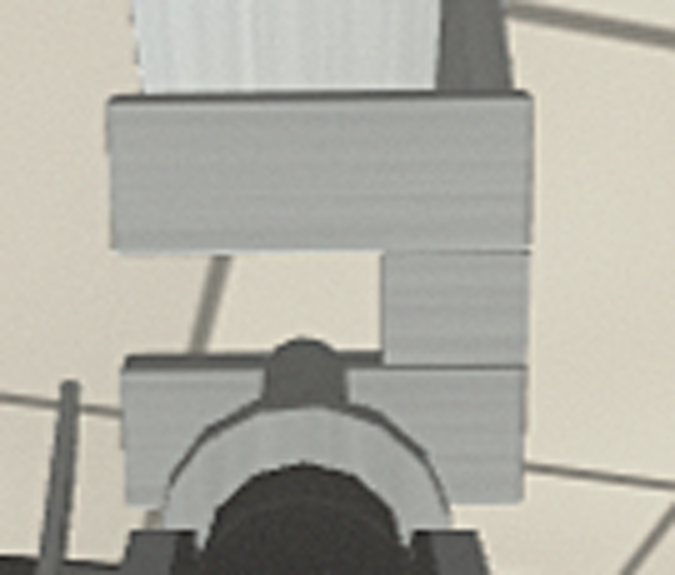

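```bash
python3 - <<'E'
from tgt import *
S=pickle.load(open('pics/scene7.pkl','rb'));D=pickle.load(open('pics/side7.pkl','rb'))
p,R,o=cur(); za=-R[:,2]
for C,nm,(x0,y0,w,h) in((S,'scene',(268,178,40,40)),(D,'side',(335,138,40,42))):
    f=14
    im=cv2.resize(C['color'][y0:y0+h,x0:x0+w,::-1],None,fx=f,fy=f,interpolation=cv2.INTER_CUBIC)
    P=lambda X:tuple(int(v) for v in (proj(C,X)-[x0,y0]+.5)*f)
    # silhouette of shank at predicted pose
    cam=-np.array(C['R']).T@np.array(C['t']); view=cam-p; view/=np.linalg.norm(view); sd=np.cross(za,view); sd/=np.linalg.norm(sd)
    for e in(1,-1): cv2.line(im,P(p-.0425*za+e*.007*sd),P(p-.1125*za+e*.007*sd),(255,0,255),1)
    pts=[P(p-.0425*za+.018*(np.cos(t)*R[:,0]+np.sin(t)*R[:,1])) for t in np.linspace(0,6.28,40)]
    cv2.polylines(im,[np.array(pts)],True,(0,255,255),1)
    J=[(proj(C,p-.1*za+.01*R[:,k])-proj(C,p-.1*za)).round(2).tolist() for k in range(3)]; print(nm,'px per 10mm toolx,y,z',J)
    cv2.imwrite(f'pics/q_{nm}.png',im)
E
```

```text
scene px per 10mm toolx,y,z [[-2.53, 1.55], [-0.01, -1.69], [1.84, 2.11]]
side px per 10mm toolx,y,z [[1.32, -0.38], [3.24, 1.36], [-1.15, 3.39]]
```

View pics/q_scene.png

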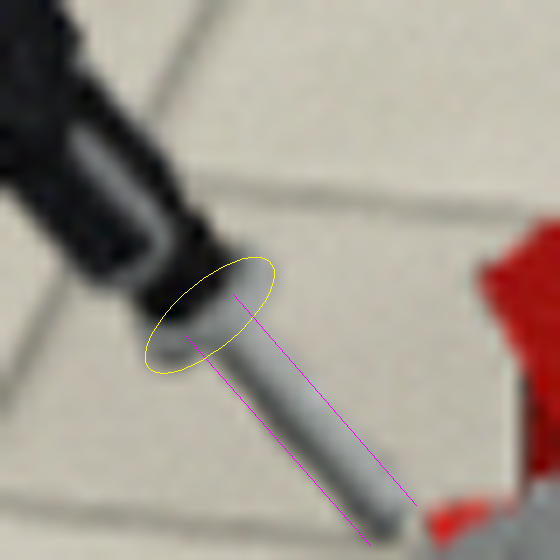

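View pics/q_side.png

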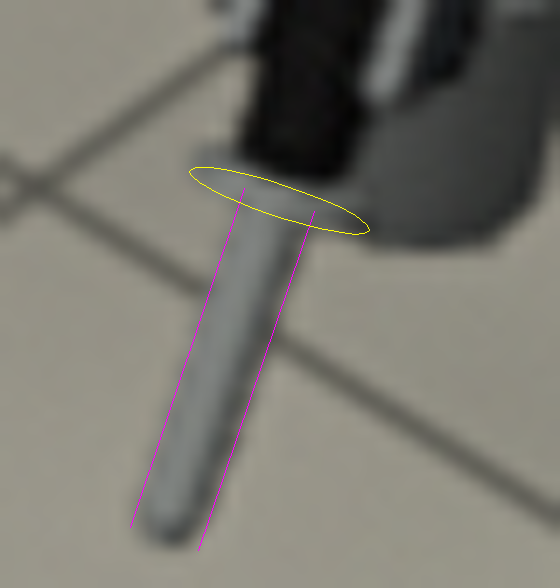

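>>> servo_tool --motion '[[[0.8,-2.5,0,-0.001,0,-0.001],[0,0,12,0,0,0],[0,0,12,0,0,0],[0,0,10,0,0,0],[0,0,10,0,0,0]]]'

```text
time: 9.55
ee_pos: [0.5845, -0.1901, 0.1904]
tcp_rot: [-179.9, 34.9, -77.1]
wrist_force: [-0.1, 0.1, -1.9]
opening: 0.0228
```

```bash
python3 - <<'E'
from tgt import *
p,R,o=cur(); print(o['time'],p,o['wrist_force'],o['tcp_rot']); d=p-N; print('op',d@op,'u',d@ur,'n',d@nr)
snap('wrist','wrist8'); im=cv2.imread('pics/wrist8.png')[130:245,265:400]; cv2.imwrite('pics/z8.png',cv2.resize(im,None,fx=5,fy=5,interpolation=cv2.INTER_CUBIC))
E
```

```text
9.55 [ 0.58450303 -0.19011716  0.19035444] [-0.06117903  0.11721948 -1.90826895] [-179.92979526   34.93996882  -77.13372567]
op 0.007882272431518332 u 0.0007194829114592055 n 0.10369965885391605
```

View pics/z8.png

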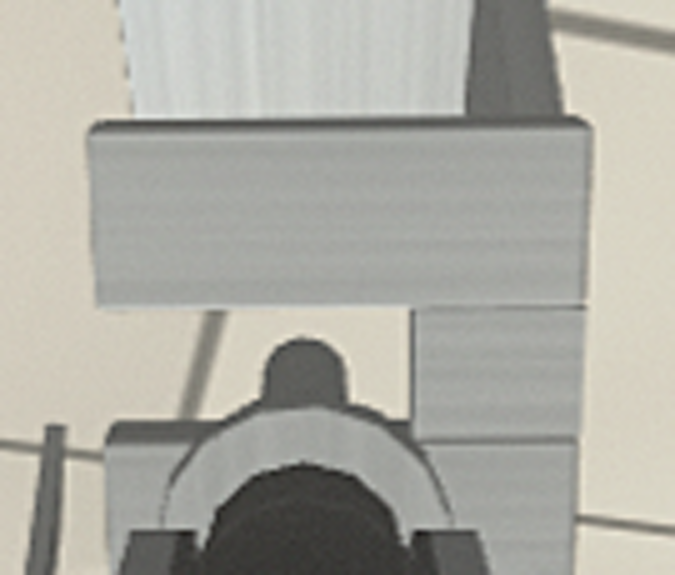

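>>> servo_tool --motion '[[[0,0,6,0,0,0],[0,0,8,0,0,0],[0,0,8,0,0,0],[0,0,8,0,0,0]]]'

```text
time: 10.0
ee_pos: [0.5806, -0.1738, 0.1652]
tcp_rot: [-180.0, 35.0, -77.2]
wrist_force: [0.6, 0.1, -1.8]
opening: 0.0226
```

>>> servo_tool --motion '[[[0,0,8,0,0,0],[0,0,7,0,0,0],[0,0,4,0,0,0],[0,0,0,0,0,0]]]'

```text
time: 10.4
ee_pos: [0.578, -0.1631, 0.1497]
tcp_rot: [-180.0, 35.0, -77.2]
wrist_force: [0.3, -0.7, -1.9]
opening: 0.0226
```

```bash
python3 - <<'E'
from tgt import *
p,R,o=cur(); print(o['time'],p,o['wrist_force'],o['tcp_rot']); d=p-N; print('op',d@op,'u',d@ur,'n',d@nr)
snap('wrist','wrist9'); im=cv2.imread('pics/wrist9.png')[130:330,200:450]; cv2.imwrite('pics/z9.png',cv2.resize(im,None,fx=3,fy=3,interpolation=cv2.INTER_CUBIC))
E
```

```text
10.4 [ 0.57800652 -0.16313124  0.14971916] [ 0.31993357 -0.74939565 -1.92484153] [-179.99751647   34.98216828  -77.18934586]
op 0.007507497605946771 u 0.00014745100623062585 n 0.054491343124031894
```

View pics/z9.png

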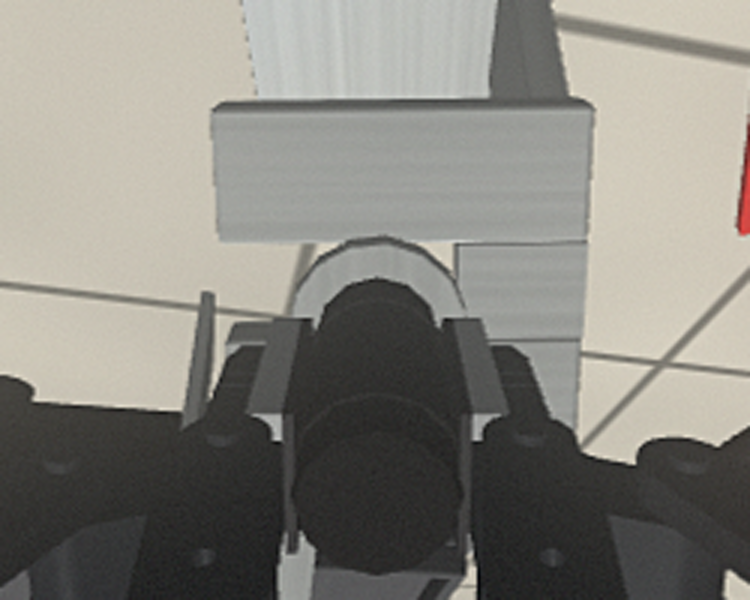

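>>> servo_tool --motion '[[[0,0,3,0,0,0],[0,0,3,0,0,0],[0,0,2,0,0,0],[0,0,0,0,0,0]]]'

```text
time: 10.85
ee_pos: [0.5771, -0.1589, 0.1433]
tcp_rot: [-180.0, 35.0, -77.2]
wrist_force: [-0.0, 0.7, -2.0]
opening: 0.0226
```

>>> servo_tool --motion '[[[0,0,1,0,0,0],[0,0,1,0,0,0],[0,0,0,0,0,0]]]'

```text
time: 11.15
ee_pos: [0.5769, -0.1579, 0.1419]
tcp_rot: [-180.0, 35.0, -77.2]
wrist_force: [0.2, 0.4, -1.9]
opening: 0.0226
```

```bash
python3 - <<'E'
from tgt import *
p,R,o=cur(); print(o['time'],p,o['wrist_force'],o['tcp_rot']); d=p-N; print('op',d@op,'u',d@ur,'n',d@nr)
snap('wrist','wrist10'); im=cv2.imread('pics/wrist10.png')[130:330,200:450]; cv2.imwrite('pics/z10.png',cv2.resize(im,None,fx=3,fy=3,interpolation=cv2.INTER_CUBIC))
E
```

```text
11.15 [ 0.5769251  -0.15788218  0.14188615] [ 0.22650909  0.36340938 -1.87187029] [-179.96408635   34.96063615  -77.18837406]
op 0.007612319284914568 u 4.393140958187172e-05 n 0.045001028904162625
```

View pics/z10.png

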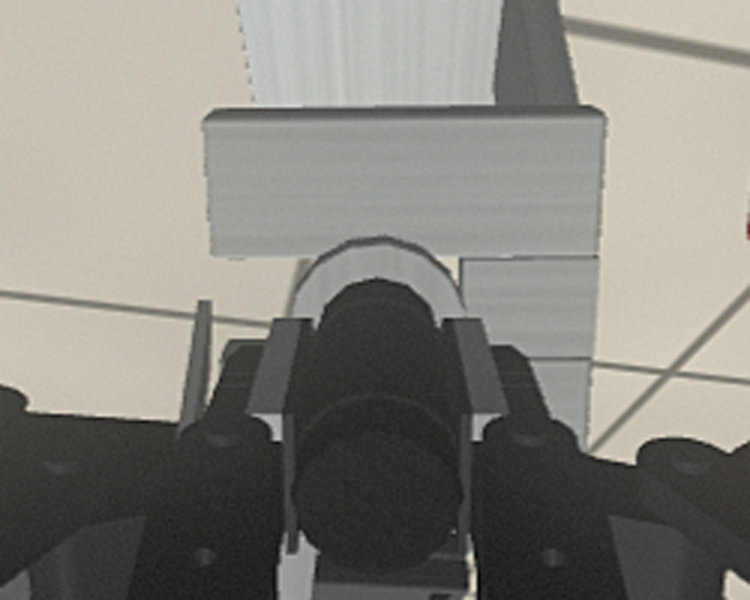

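Not yet in contact; stepping on 1 mm at a time.

>>> servo_tool --motion '[[[0,0,1,0,0,0],[0,0,1,0,0,0],[0,0,0,0,0,0]]]'

```text
time: 11.5
ee_pos: [0.5768, -0.1571, 0.1407]
tcp_rot: [-179.9, 34.9, -77.2]
wrist_force: [1.0, -3.2, 2.5]
opening: 0.0229
```

>>> servo_tool --motion '[[[0,0,1,0,0,0],[0,0,0,0,0,0]]]'

```text
time: 11.7
ee_pos: [0.5768, -0.1571, 0.1407]
tcp_rot: [-179.9, 34.8, -77.2]
wrist_force: [0.5, -8.1, 6.5]
opening: 0.023
```

>>> servo_tool --motion '[[[0,0,1,0,0,0],[0,0,0,0,0,0]]]'

```text
time: 11.9
ee_pos: [0.5768, -0.157, 0.1406]
tcp_rot: [-179.8, 34.8, -77.1]
wrist_force: [0.2, -11.2, 12.3]
opening: 0.0228
```

>>> servo_tool --motion '[[[0,0,-1.5,0,0,0],[0,0,0,0,0,0]]]'

```text
time: 12.1
ee_pos: [0.5768, -0.1571, 0.1407]
tcp_rot: [-179.9, 34.9, -77.2]
wrist_force: [0.8, -5.8, 7.6]
opening: 0.0226
```

```bash
python3 - <<'E'
from tgt import *
p,R,o=cur(); print(o['time'],p,o['wrist_force'])
for n,(x0,y0,w,h,f) in {'scene':(265,160,90,80,7),'side':(300,130,100,85,7),'wrist':(200,130,250,200,3)}.items():
    q=snap(n,n+'11'); cv2.imwrite(f'pics/c11{n}.png',cv2.resize(q['color'][y0:y0+h,x0:x0+w,::-1],None,fx=f,fy=f,interpolation=cv2.INTER_CUBIC))
E
```

```text
12.1 [ 0.57681413 -0.15709908  0.14067338] [ 0.83817762 -5.80140355  7.56749135]
```

View pics/c11scene.png

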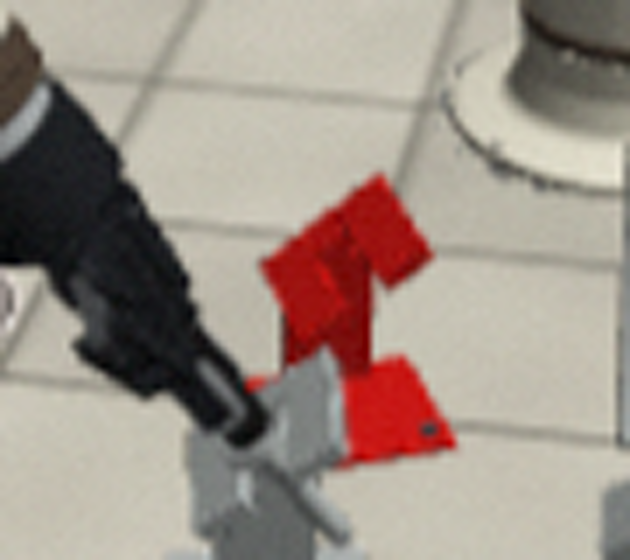

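View pics/c11side.png

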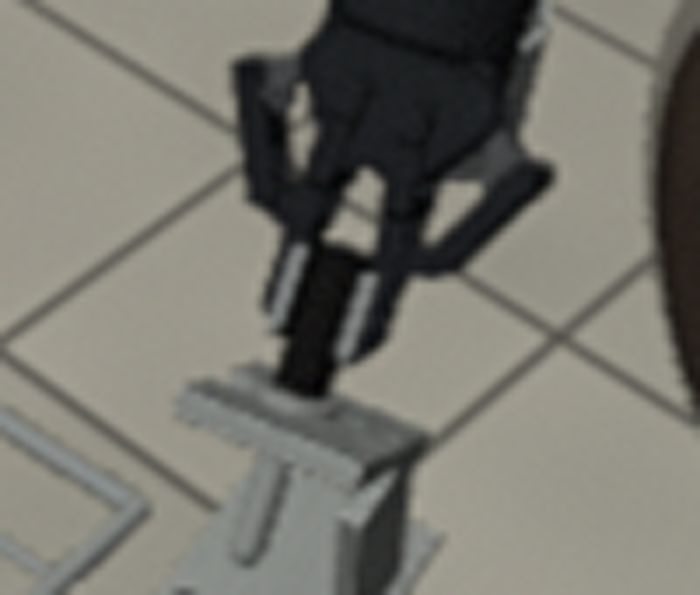

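View pics/c11wrist.png

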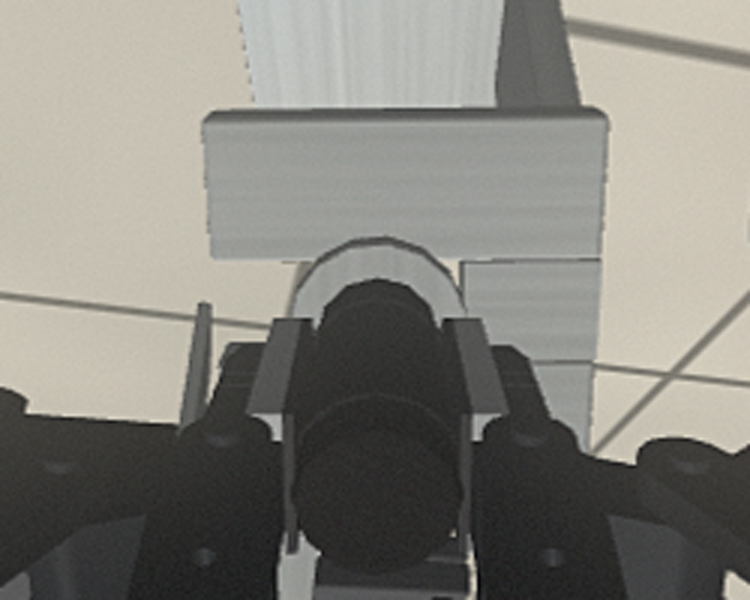

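>>> servo_tool --motion '[[[0,0,-1,0,0,0],[0,0,0,0,0,0]]]'

```text
time: 12.45
ee_pos: [0.5768, -0.1571, 0.1407]
tcp_rot: [-180.0, 35.0, -77.2]
wrist_force: [0.6, -2.9, 2.2]
opening: 0.0225
```

>>> servo_tool --motion '[[[0,0,0,0,0,0],[0,0,0,0,0,0],[0,0,0,0,0,0]]]' --gripper 32

```text
time: 12.75
ee_pos: [0.5767, -0.1568, 0.1405]
tcp_rot: [-180.0, 35.0, -77.2]
wrist_force: [-0.4, 0.1, -0.5]
opening: 0.0321
```

```bash
python3 - <<'E'
from tgt import *
p,R,o=cur(); print(o['time'],p,o['wrist_force'],o['opening'])
for n,(x0,y0,w,h,f) in {'side':(300,130,100,85,7),'wrist':(200,130,250,200,3)}.items():
    q=snap(n,n+'12'); cv2.imwrite(f'pics/c12{n}.png',cv2.resize(q['color'][y0:y0+h,x0:x0+w,::-1],None,fx=f,fy=f,interpolation=cv2.INTER_CUBIC))
E
```

```text
12.75 [ 0.576686   -0.15679486  0.1405114 ] [-0.40766003  0.13658236 -0.48719116] 0.03210201068271555
```

View pics/c12side.png

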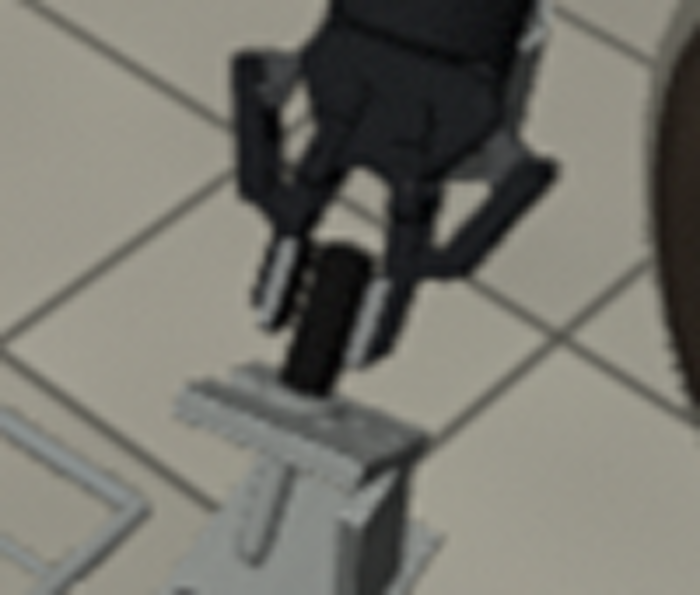

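View pics/c12wrist.png

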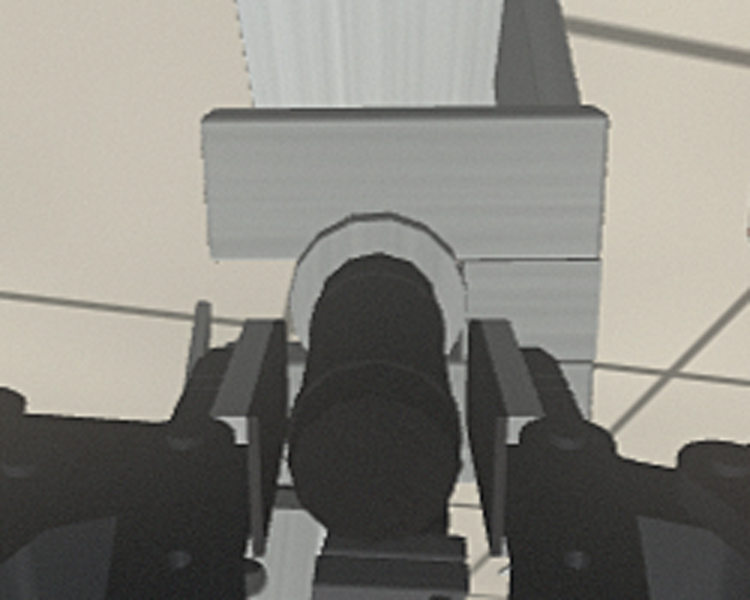

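>>> servo_tool --motion '[[[0,0,0,0,0,0],[0,0,0,0,0,0],[0,0,0,0,0,0],[0,0,0,0,0,0]]]' --gripper 70

```text
time: 13.25
ee_pos: [0.5768, -0.1571, 0.1408]
tcp_rot: [-180.0, 35.0, -77.2]
wrist_force: [1.6, -0.4, -0.2]
opening: 0.0699
```

>>> servo_tool --motion '[[[0,0,-15,0,0,0],[0,0,-25,0,0,0],[0,0,-25,0,0,0],[0,0,-25,0,0,0],[0,0,-10,0,0,0]]]'

```text
time: 13.75
ee_pos: [0.5896, -0.2141, 0.2245]
tcp_rot: [-179.9, 34.9, -77.2]
wrist_force: [0.6, -0.1, -0.3]
opening: 0.0702
```

```bash
python3 - <<'E'
from tgt import *
p,R,o=cur(); print(o['time'],p,o['wrist_force'],o['opening'])
for n,(x0,y0,w,h,f) in {'side':(300,130,100,85,7),'scene':(265,160,90,80,7)}.items():
    q=snap(n,n+'13'); cv2.imwrite(f'pics/c13{n}.png',cv2.resize(q['color'][y0:y0+h,x0:x0+w,::-1],None,fx=f,fy=f,interpolation=cv2.INTER_CUBIC))
snap('wrist','wrist13')
E
```

```text
13.75 [ 0.58956945 -0.21409896  0.22446542] [ 0.60840179 -0.13877271 -0.33061306] 0.07020375537207908
```

View pics/c13side.png

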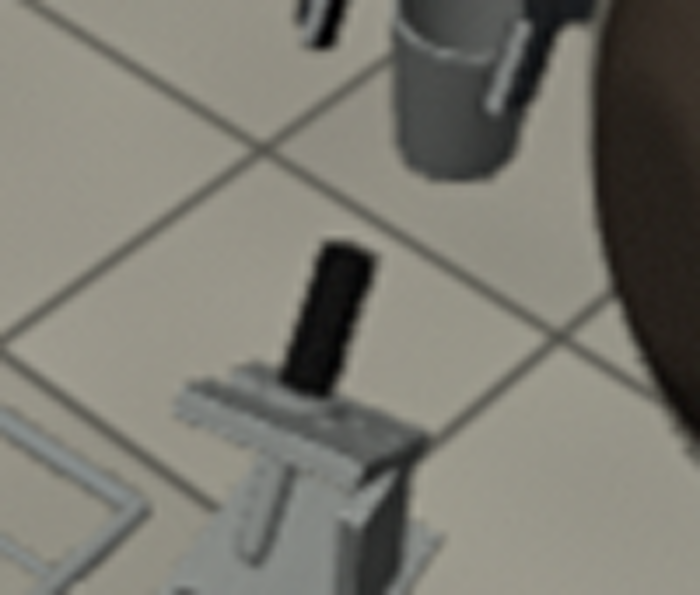

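View pics/c13scene.png

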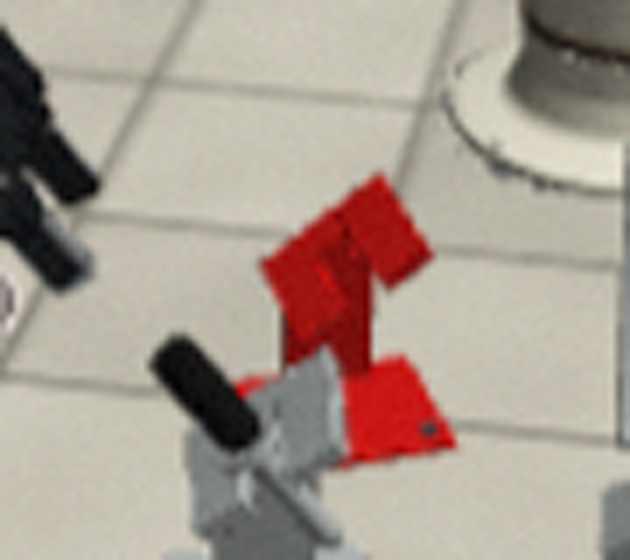

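View pics/wrist13.png

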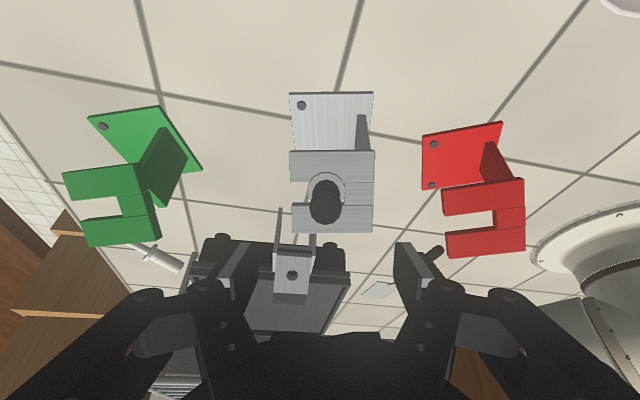

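```bash
python3 -c "
from workcell import bot
print(bot.job_done())"
```

```text
the job is handed in; nothing more can be done
None
```

The pin is out of its bore and hanging in the notch of the grey steel stand by its collar, handle up, and the job is handed in at about 13.8 s of the 48 s. `job_done` gives no verdict, so what follows is from my own readings.

- **Draw:** I gripped the black-handled pin with the gripper sloping like it, clear of the rack. I pulled it about 100 mm along its axis; the wrist picture then showed its tip clear of the bore.
- **Park:** I lowered the pin through the notch until the collar met the plate, at about 17 N. I then eased the load, opened the fingers and backed off about 100 mm.
- **Last checks:** The pin sits about 34 mm in from the notch's open edge, leaning with the plate. When released it slid about 4 mm down the slope onto the notch's lower wall and then stayed put, within the 10 mm limit. Nothing was touching the robot (wrist force under 1 N).
- **Bystanders:** I never touched the turner, cup, dish or jar, nor the red and green stands or the white pin. I did not re-measure where they are.
- **Disagreements:** The wrist camera put the stand about 3.5 mm nearer its open side than the two fixed cameras did, and I allowed for this. The cameras also differed by about 5 mm on where the bore mouth lies, which did not affect the grasp.

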